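# Clear the air pump's intake and refit its filter-bay cover

## Task

The clear intake sleeve on the left side of the bench air pump is blocked by an orange plug: take the green-handled rod and push the plug out through the far end so that it drops into the blue catch tray behind, then lay the rod back in its steel tray. After that refit the grey filter-bay cover: hook its yellow lower lip under the blue ledge at the foot of the sloping bay, centred, and swing the top edge down until it snaps under the orange roller and lies flush. Leave the other things on the bench where they are.

Things in the scene. Friction and masses are not known exactly. Their poses are not given: they have to be found in the camera images.
- bay: sloping filter bay, part of the fixed white pump (170 mm wide). Origin: centre of the bay face, 92 mm above the bench. x points up the slope, away from the robot, rising 15 degrees from level; y to the pump's left; z out of the face. The face is the plane z = 0, with an 80 (x) by 100 (y) mm opening. Ledge and roller below are given in this frame
- ledge (a point): middle of the front edge of the blue ledge's roof, on its underside: x = -62, z = 11 mm in the bay's frame (but axes as the pump's: x level, z up). The ledge is 150 mm wide (y) and makes a slot open up the slope: roof 4 mm thick, underside 11 mm above the face, and a back wall, the stop for the lip, at bay x = -76 mm
- latch (a joint): spring catch at the head of the bay: orange roller along y, radius 9, 32 mm long, axis at bay x = 59, z = 15 mm. Value = how far it is pushed up the slope (m): 0 to 0.010; 3 N at 0, 0.3 N more per mm. A hooked, released cover rests ajar on it, 0.11 rad; a 5 to 15 N push by the middle of its top edge snaps it shut. Black housing behind: 50 mm wide, bay x 72 to 90, 22 mm high
- cover_grip (a point): centre of the black grip rib of the loose grey cover (160 g), which lies flat on the bench, rib up. x from lip to top edge, y along the rib, z out of the outer face. Rib 14 (x) by 70 (y) mm, z from -14 to +14 mm of this point. Plate 110 (x) by 140 (y) by 8 mm: x from -50 to +60, outer face at z = -14, underside at z = -22 mm of this point
- cover_lip (a point): middle of the tip of the cover's yellow lip, at half its thickness. The lip is 4 mm thick, 120 mm wide (y), flush with the plate's underside, and sticks out 20 mm from the plate; this point is at x = -70, z = -20 mm from the rib's centre. Axes as the rib's
- cover_top (a point): middle of the cover's top edge, half-way through the 8 mm plate (x = +60, z = -18 mm from the rib's centre). Axes as the rib's
- rod_grip (a point): centre of the rod's green handle, 60 (x) by 20 (y) by 26 (z) mm; x points along the rod to its tip. The rod weighs 150 g, its centre of mass lies in the handle. In its tray the handle's underside lies on the tray floor
- rod_tip (a point): the rod's far end, 130 mm from the handle's centre along its x: white head 18 mm in diameter, 10 mm long, on a 10 mm shaft, on the axis through the handle's centre
- rodtray: fixed shallow steel tray for the rod, 220 (x) by 110 (y) mm outside, rim 14 mm high, walls and floor 4 mm thick; origin at the centre of its underside on the bench, z up
- sleeve_mouth (a point): centre of the near mouth (where the rod goes in) of the clear sleeve on the pump's left side; x points along the bore to the far end, y to the pump's left, z up. The sleeve is level, 80 mm long, bore 28 mm, outside 34 mm, axis 80 mm above the bench
- sleeve_exit (a point): centre of the far mouth of the sleeve, over the catch tray; axes as the near mouth's
- plug_center (a point): centre of the loose orange plug in the sleeve: cylinder 22 mm in diameter, 34 mm long along its x, 30 g; it lies on the bottom of the bore and slides when pushed. It drops out once the rod's tip is about 5 mm past the far mouth
- catch_floor (a point): centre of the floor of the blue catch tray fixed behind the sleeve; axes as the sleeve's. Tray 130 (x) by 76 (y) mm, walls 4 mm thick, rim 32 mm above the bench
- rod: the same rod as a whole; origin at the middle of the handle's underside, axes as the handle's
- reagent: bystander: brown glass reagent bottle with blue cap, 72 mm wide, 150 mm tall; origin at the centre of its underside
- jar: bystander: squat glass jar with white lid, 70 mm wide, 85 mm tall; origin at the centre of its underside
- beaker: bystander: glass beaker, 72 mm wide, 95 mm tall; origin at the centre of its underside
- tipbox: bystander: blue pipette-tip box with clear lid, 85 by 120 mm, 55 mm tall, standing in front of the robot; origin at the centre of its underside
- notebook: bystander: green hard-bound notebook lying flat, 130 by 190 mm, 14 mm thick; origin at the centre of its underside
- timer: bystander: white bench timer lying flat, 60 by 75 mm, 25 mm high; origin at the centre of its underside
- wash: bystander: white wash bottle with red spout, 64 mm wide, 180 mm tall; origin at the centre of its underside

How it is judged:
On the way, in this order (a step that is already met when the one before it is completed fails the run):
1. the rod's tip is in the sleeve (x of rod_tip in the frame of sleeve_mouth between 0.015 and 0.2 m and y of rod_tip in the frame of sleeve_mouth between -0.014 and 0.014 m and z of rod_tip in the frame of sleeve_mouth between -0.014 and 0.014 m), for 0.1 s.
2. the plug lies in the blue catch tray (x of plug_center in the frame of catch_floor between -0.065 and 0.065 m and y of plug_center in the frame of catch_floor between -0.038 and 0.038 m and z of plug_center in the frame of catch_floor below 0.032 m), for 0.2 s.
3. the rod lies in its tray, let go (x of rod_grip in the frame of rodtray between -0.11 and 0.11 m and y of rod_grip in the frame of rodtray between -0.055 and 0.055 m and z of rod_grip in the frame of rodtray below 0.024 m and z of rod_tip in the frame of rodtray below 0.035 m and contact force between the fingers and rod below 0.1 N), for 0.2 s.
4. the cover's lip is under the ledge, its top edge still standing off (x of cover_lip in the frame of bay between -0.082 and -0.066 m and z of cover_lip in the frame of bay between -0.002 and 0.0105 m and y of cover_lip in the frame of bay between -0.012 and 0.012 m and angle between the z axis of cover_grip and the z axis of bay, either way round between 0.045 and 0.6 rad), for 0.15 s.
5. the cover is shut: flat on the bay, lip under the ledge, caught by the roller (x of cover_lip in the frame of bay between -0.082 and -0.066 m and z of cover_lip in the frame of bay between -0.002 and 0.0105 m and y of cover_lip in the frame of bay between -0.012 and 0.012 m and angle between the z axis of cover_grip and the z axis of bay, either way round below 0.03 rad and angle between the x axis of cover_grip and the x axis of bay, either way round below 0.08 rad and z of cover_top in the frame of bay between 0 and 0.0075 m), for 0.2 s.
At the end, for the whole second after the job is handed in: Cover flat on the bay (within 0.03 rad, top edge at most 3.5 mm off), lip 4 mm or more under the ledge, centred within 12 mm, square within 0.08 rad; plug in the blue catch tray; rod in its steel tray (handle centre within its outline, both ends down) (all of step 2 and all of step 5 and x of rod_grip in the frame of rodtray between -0.11 and 0.11 m and y of rod_grip in the frame of rodtray between -0.055 and 0.055 m and z of rod_grip in the frame of rodtray below 0.024 m and z of rod_tip in the frame of rodtray below 0.035 m); the robot touches nothing.
It fails at once if a bystander (bottle, jar, beaker, tip box, notebook, timer, wash bottle) is pushed more than 40 mm (distance of any of reagent, jar, beaker, tipbox, notebook, timer, wash from where it was at the start of the episode above 0.04 m).
It fails at once if a bystander is tipped over (angle between any of reagent, jar, beaker, tipbox, notebook, timer, wash's own z axis and vertical above 0.5 rad).
It also fails if it takes over 67 s, if anything falls off the work surface, if the arm or the gripper's body presses on something with over 40 N, if the wrist force passes 120 N, or if a joint passes its speed limit or range.

## Robot

A 6-joint arm with a two-finger parallel gripper is mounted at the origin on the work surface. World frame = base frame: x ahead of the robot, y to its left, z up, the work surface at z = 0. Lengths are in m, angles in rad, forces in N, time in s.
With the tool pointing down it reaches from about 0.25 to 0.775 m from the base axis. Payload 4 kg.
Tool frame: the origin (TCP) lies midway between the tips of the shut fingers; the grasp point (between the pads) lies 19 mm behind it; y points along the fingers, x is the direction in which the jaws open and shut, and the axes are right-handed (so a half turn about y gives the same grasp; the last joint's range is limited). The gripper opens to 94 mm and grips with 3 to 60 N. Pads are 16 mm wide; open, the fingers measure 119 mm over their backs; the gripper's body (75 mm by 177 mm) begins 78 mm behind the grasp point.
Start: joints at [1.06, 0.087, 1.371, -0, 1.684, -0.103], TCP at [0.218, 0.505, 0.206] pointing down, gripper open.
Joint ranges: [-3.1, 3.1], [-0.76, 2.03], [0.27, 2.55], [-1.08, 4.22], [0.17, 2.65], [-2.57, 2.57]. Speed limits (rad/s): [2.79, 2.79, 3.14, 3.14, 3.14, 3.14].

## Interface

Orientations are given as [roll, pitch, yaw] about the fixed x, y, z axes, in that order (R = Rz(yaw) Ry(pitch) Rx(roll)).
In Python, from bench import robot, snapshot, camera_info, ticket gives the robot as it stands.
- The arm moves only by the shell command python3 -m creep 'ROWS'. ROWS is JSON, a list of rows, each an object with "slide": the shift along the tool's x, y, z in mm, a list of three; "roll": the turn about the tool's y in degrees; "grip": the closure, from 0 (fully open) to 1 (shut). In form: [{"slide": [x, y, z], "roll": roll, "grip": grip}, ...]. A call has 1 to 20 rows; each row is the pose to reach, as a shift and turn from the pose commanded when the call began, along the tool's axes at that moment; what a row does not reach only later rows make up. A row lasts 1/12 s, in which the tool goes at most 41.7 mm and 7.16 degrees, less where a joint would pass 70% of its speed; a pose out of reach is approached as far as the arm can. A call with a gripper value outside its range is refused whole. The fingers move at their own pace and stop on an object; the grip force is fixed at half the most. Time passes only in rows, so rows that repeat a pose let the fingers close. It gives the time, the measured TCP pose, the force and the opening at its end, in the units of the state.
- robot.get_obs(): the state, without advancing time (a new reading comes with each control period).
- snapshot(name): name is "scene" or "top" or "wrist"; returns the picture (480x640x3 uint8, red, green, blue); there is no depth.
- camera_info(name): a dict with "fx", "fy", "cx", "cy" (pixels), "cam_to_world" (4x4, takes a point from camera to world coordinates). Camera axes: x right, y down, z forward; pixel columns grow to the right and rows downward; lengths in m; the calibration is good to about 2 mm. A picture is of the moment at which its call begins: read the wrist's pose just before it. camera_info takes no time and is no camera call; for the wrist camera it gives the pose at the moment of the call.
- ticket.close_job(): hands the job in, once; it reports no verdict.
The state is a dict: "time": time; "joint_positions": joint angles; "qvel": joint speeds; "joint_torque": joint torques, N m; "tool_pos": TCP position; "ee_rot": TCP orientation; "wrist_force": force on the tool from outside, world axes, zero at the start; "wrist_torque": the same for the moment, N m; "width": finger opening in m.
Only numpy, scipy, OpenCV 4.12 (cv2) and the standard library are available. Lean on these libraries where they do the work, as an engineer would, in place of code of your own. Each camera call takes 0.05 s, during which the arm holds its last target.

## Working session

There is one attempt and no reset: what is moved stays moved. The work goes in short steps, Python scripts to look and compute and a shell command to move; the robot and the scene stay as the last step left them, time stands still between calls to the robot, and variables do not carry over. Pictures are saved under pics/ and viewed, and the job is handed in when it is done.

```bash
ls -la; mkdir -p pics; python3 - <<'E'
from bench import robot,snapshot,camera_info
import cv2,numpy as np
print(robot.get_obs())
for n in ["scene","top","wrist"]:
    i=camera_info(n); print(n,i)
    cv2.imwrite(f"pics/{n}0.png",snapshot(n)[:,:,::-1])
E
```

```text
total 12
drwxr-xr-x  3 agent agent 4096 Dec  7 13:18 .
drwxr-xr-x 23 root  root  4096 Dec  7 13:18 ..
drwxr-xr-x  2 agent agent 4096 Dec  7 13:18 pics
{'time': 0.0, 'joint_positions': array([ 1.05988866e+00,  8.79832504e-02,  1.37219985e+00, -6.48702953e-06,
        1.68360165e+00, -1.03054824e-01]), 'qvel': array([ 0.00038317, -0.00154173, -0.0003554 , -0.00115005,  0.00198172,
       -0.00040452]), 'joint_torque': array([ 9.08611237e-04, -3.40192080e+01, -3.02426147e+01,  7.19414558e-02,
        3.28296621e-02, -1.70158528e-04]), 'tool_pos': array([0.21787413, 0.50442762, 0.20431634]), 'ee_rot': array([-1.57057723,  0.00218113,  1.162943  ]), 'wrist_force': array([0.30351555, 0.02576556, 0.06731321]), 'wrist_torque': array([-0.01988072,  0.01798246,  0.01034023]), 'width': 0.09415985728922471}
scene {'fx': 526.203805376174, 'fy': 526.203805376174, 'cx': 317.1291170907717, 'cy': 238.58576800880118, 'cam_to_world': array([[ 0.76992306,  0.55754098, -0.31042961,  1.03202413],
       [ 0.63808161, -0.66623112,  0.38598958, -0.5804353 ],
       [ 0.00838714, -0.4952617 , -0.86870334,  1.30631764],
       [ 0.        ,  0.        ,  0.        ,  1.        ]])}
top {'fx': 474.96646097459046, 'fy': 474.96646097459046, 'cx': 320.80199900613536, 'cy': 234.35540549128197, 'cam_to_world': array([[ 0.03045729, -0.99377767,  0.10713681,  0.45498962],
       [-0.99950804, -0.0310837 , -0.00418137, -0.02683101],
       [ 0.00748556, -0.10695675, -0.99423549,  1.27553995],
       [ 0.        ,  0.        ,  0.        ,  1.        ]])}
wrist {'fx': 415.2944086942104, 'fy': 415.2944086942104, 'cx': 314.73674485444286, 'cy': 244.4105282427779, 'cam_to_world': array([[ 0.39651488,  0.88791296,  0.23320919,  0.15001327],
       [ 0.91802602, -0.38294127, -0.10287959,  0.5345089 ],
       [-0.0020427 ,  0.25488539, -0.96696911,  0.38511033],
       [ 0.        ,  0.        ,  0.        ,  1.        ]])}
```

View pics/scene0.png

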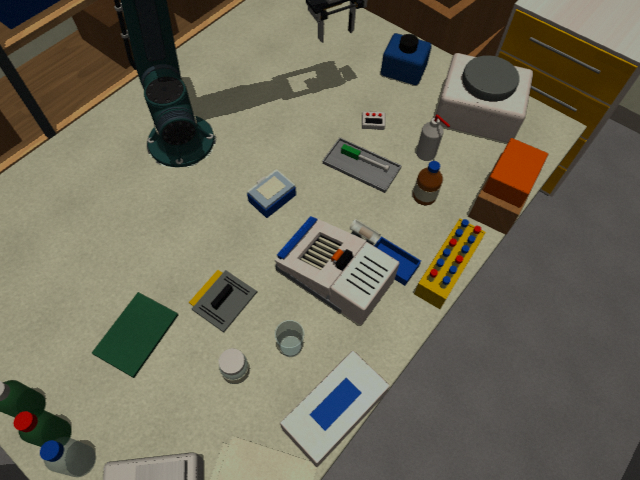

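View pics/top0.png

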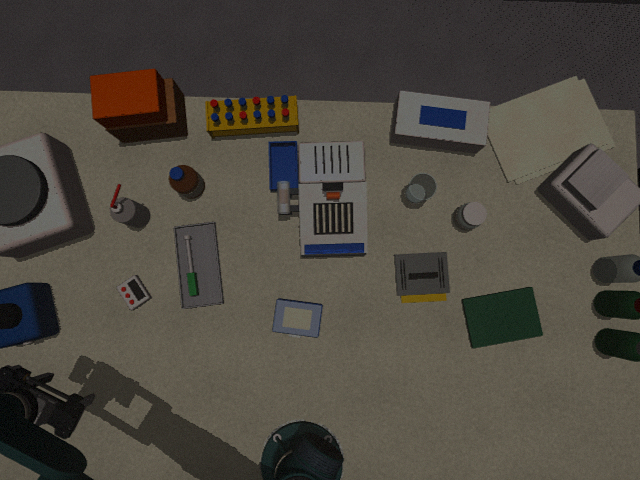

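View pics/wrist0.png

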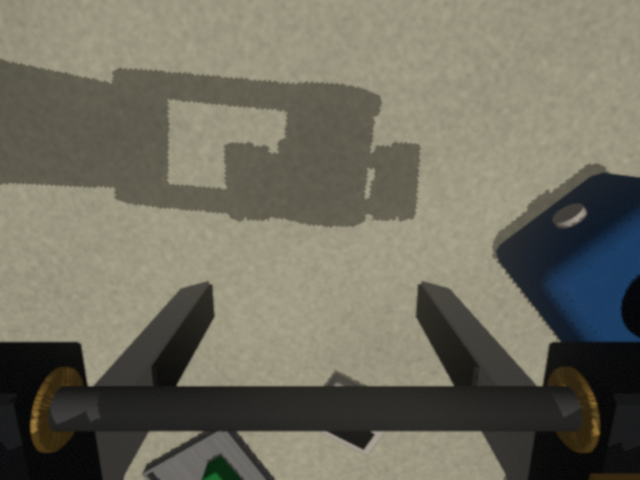

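The scene view shows everything. In the top view (px):
- Rod, handle about (192,283), tip at (189,238), in a tray centred near (199,265).
- Sleeve about (284,180)–(285,215), with the blue tray behind it at (284,165).
- Bay centred near (333,218), blue ledge at (333,249), roller at (333,192).
- Cover rib at (423,275), yellow lip at (424,298).

Next I'll make the helpers and coarse measurements.

```bash
cat > h.py <<'E'
import numpy as np,cv2
from bench import robot,snapshot,camera_info
def ray(i,u,v):
    M=i["cam_to_world"]; d=M[:3,:3]@np.array([(u-i["cx"])/i["fx"],(v-i["cy"])/i["fy"],1.]); return M[:3,3],d/np.linalg.norm(d)
def onz(i,uv,z):
    o,d=ray(i,*uv); return o+d*(z-o[2])/d[2]
def proj(i,P):
    M=i["cam_to_world"]; p=M[:3,:3].T@(np.asarray(P,float)-M[:3,3]); return np.array([i["fx"]*p[0]/p[2]+i["cx"],i["fy"]*p[1]/p[2]+i["cy"]])
def two(rays):
    A=np.zeros((3,3));b=np.zeros(3)
    for o,d in rays:
        P=np.eye(3)-np.outer(d,d);A+=P;b+=P@o
    x=np.linalg.solve(A,b); return x,[float(np.linalg.norm((np.eye(3)-np.outer(d,d))@(x-o))) for o,d in rays]
def mask(im,h0,h1,s0,v0,roi=None,s1=255,v1=255):
    h=cv2.cvtColor(im,cv2.COLOR_RGB2HSV); m=cv2.inRange(h,(h0,s0,v0),(h1,s1,v1))
    if roi is not None:
        k=np.zeros_like(m);x0,y0,x1,y1=roi;k[y0:y1,x0:x1]=255;m&=k
    return m
def big(m):
    c=cv2.findContours(m,cv2.RETR_EXTERNAL,cv2.CHAIN_APPROX_NONE)[0]
    return max(c,key=cv2.contourArea)
def slide(d,yaw):
    "world shift (mm) -> tool x,y,z for tool pointing down"
    c,s=np.cos(yaw),np.sin(yaw); return np.round([c*d[0]+s*d[1],-d[2],-s*d[0]+c*d[1]],1)
E
python3 - <<'E'
from h import *
import cv2
im=cv2.imread("pics/top0.png")[:,:,::-1]; i=camera_info("top")
for n,uv,z in [("handle",(192,283),.017),("tip",(188,238),.017),("mouth",(286,215),.08),("exit",(283,180),.08),("bay",(333,218),.092),("roller",(333,192),.115),("rib",(423,275),.03),("lip",(424,300),.002)]:
    print(n,onz(i,uv,z).round(3))
for f,b,s in [("top0",(250,130,390,270),4),("top0",(160,210,240,320),5),("scene0",(260,200,440,330),4),("scene0",(180,250,270,340),6)]:
    m=cv2.imread(f"pics/{f}.png")[b[1]:b[3],b[0]:b[2]]; cv2.imwrite(f"pics/c_{f}_{b[0]}.png",cv2.resize(m,None,fx=s,fy=s,interpolation=cv2.INTER_CUBIC))
E
```

```text
handle [0.451 0.303 0.017]
tip [0.57  0.32  0.017]
mouth [0.631 0.058 0.08 ]
exit [0.721 0.069 0.08 ]
bay [ 0.625 -0.061  0.092]
roller [ 0.687 -0.059  0.115]
rib [ 0.491 -0.303  0.03 ]
lip [ 0.425 -0.312  0.002]
```

View pics/c_scene0_260.png

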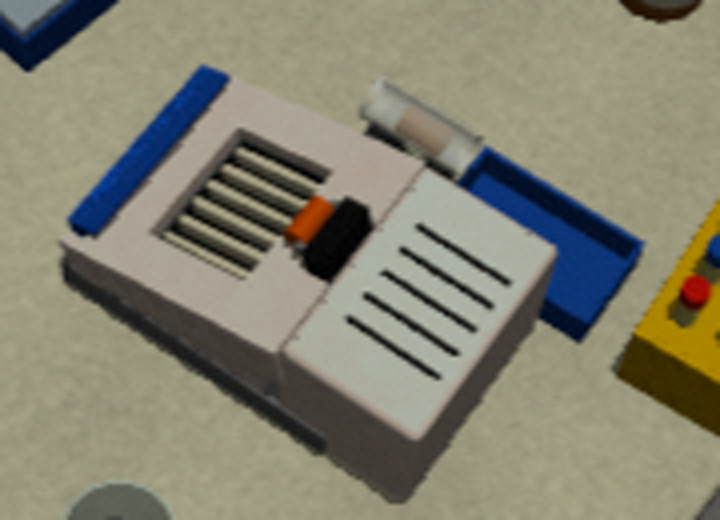

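View pics/c_top0_250.png

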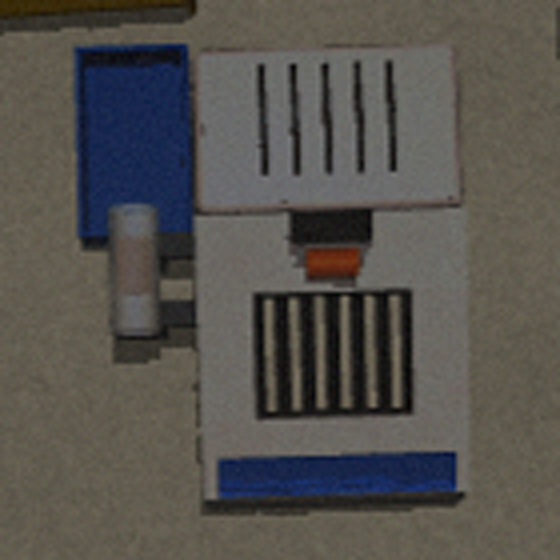

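Both crops agree: the sleeve lies left of the pump with its near mouth around (0.634, 0.061), and the tray, roller and ledge are all visible. Moving over the rod for a wrist view.

```bash
python3 -c "
from h import *
print(slide([232,-204,0],1.163))"
```

```text
[ -95.3    0.  -293.9]
```

```bash
python3 -m creep '[{"slide":[-95,0,-294],"roll":-31,"grip":0},{"slide":[-95,0,-294],"roll":-31,"grip":0},{"slide":[-95,0,-294],"roll":-31,"grip":0},{"slide":[-95,0,-294],"roll":-31,"grip":0},{"slide":[-95,0,-294],"roll":-31,"grip":0},{"slide":[-95,0,-294],"roll":-31,"grip":0},{"slide":[-95,0,-294],"roll":-31,"grip":0},{"slide":[-95,0,-294],"roll":-31,"grip":0},{"slide":[-95,0,-294],"roll":-31,"grip":0},{"slide":[-95,0,-294],"roll":-31,"grip":0},{"slide":[-95,0,-294],"roll":-31,"grip":0},{"slide":[-95,0,-294],"roll":-31,"grip":0}]'; python3 - <<'E'
from h import *
i=camera_info("wrist"); im=snapshot("wrist"); cv2.imwrite("pics/w1.png",im[:,:,::-1]); np.save("w1.npy",i["cam_to_world"])
o=robot.get_obs(); print(o["tool_pos"],o["ee_rot"],o["qvel"])
E
```

```text
time: 1.15
tool_pos: [0.4494, 0.302, 0.2054]
ee_rot: [-1.57, -0.0, 1.706]
wrist_force: [-0.3, 1.6, 0.2]
width: 0.0939
[0.44933185 0.30214171 0.20550246] [-1.57058904e+00 -3.61700689e-04  1.70612720e+00] [ 0.00254886 -0.00291839 -0.00037591 -0.00213946 -0.00050558 -0.00103084]
```

View pics/w1.png

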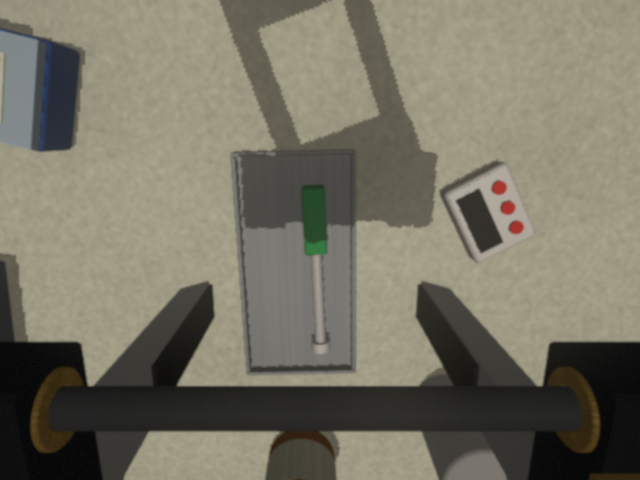

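Wrist view: green handle at about (314,220), rod head at (320,345), inside the tray. The image's down direction is away from the robot.

```bash
python3 - <<'E'
from h import *
im=cv2.imread("pics/w1.png")[:,:,::-1].copy(); i=camera_info("wrist")
print(np.abs(i["cam_to_world"]-np.load("w1.npy")).max())
m=mask(im,45,80,100,25,(280,170,350,270)); c=big(m); r=cv2.minAreaRect(c); print("rect",r)
b=cv2.boxPoints(r); 
for p in b: print(p,onz(i,p,.030).round(4))
# far/near ends: centre of edges
print("centre top",onz(i,r[0],.030))
# head: bright
g=cv2.cvtColor(im,cv2.COLOR_RGB2GRAY); 
print(g[330:360:2,308:334:2])
i2=camera_info("top"); t=cv2.imread("pics/top0.png")[:,:,::-1].copy(); m=mask(t,45,80,100,25,(180,260,205,300)); r=cv2.minAreaRect(big(m)); print("top",r,onz(i2,r[0],.030))
# rod from tray outline in wrist
E
```

```text
0.0005021415435955412
rect ((313.9064025878906, 220.25389099121094), (67.02517700195312, 20.690380096435547), 87.61405944824219)
[302.17505 187.20103] [0.4202 0.2878 0.03  ]
[322.84747 186.33968] [0.4171 0.3052 0.03  ]
[325.63776 253.30675] [0.4757 0.316  0.03  ]
[304.96533 254.1681 ] [0.479  0.2979 0.03  ]
centre top [0.44740291 0.30162282 0.03      ]
[[117 117 117 110 126 146 153 139 110 105 116 117 118]
 [117 117 115 110 125 146 154 139 109  88  93 111 118]
 [117 114  96  92 122 146 153 140 110  78  87 114 118]
 [117 110  79  82 119 144 153 141 111  76  85 113 118]
 [116 111  83  81 119 143 153 142 113  77  77  99 116]
 [115 114  86  80 114 142 152 142 112  77  77 105 118]
 [116 111  86  77  88 118 134 120  93  88  98 109 117]
 [116 112 104 112 109 111 114 118 125 130 117 110 117]
 [116 113 110 130 145 154 160 158 153 140 117 110 116]
 [116 114 111 131 149 157 163 160 153 139 118 111 118]
 [115 115 116 131 145 158 161 159 152 137 120 116 117]
 [115 116 116 126 143 156 160 155 145 130 118 116 117]
 [115 117 114 119 124 130 133 130 124 119 117 115 116]
 [115 117 115 116 118 119 120 118 118 118 117 117 116]
 [115 115 115 116 117 119 118 118 119 118 116 116 116]]
top ((191.6538543701172, 283.76922607421875), (22.553356170654297, 9.21745777130127), 78.69007110595703) [0.44938391 0.30002308 0.03      ]
```

```bash
python3 - <<'E'
from h import *
i=camera_info("wrist")
h=onz(i,(313.9,220.25),.03); t=onz(i,(320.0,348),.026); print(t,np.linalg.norm(t[:2]-h[:2]),np.arctan2(t[1]-h[1],t[0]-h[0]))
s=onz(i,(318.3,300),.022); print(np.arctan2(s[1]-h[1],s[0]-h[0]))
i2=camera_info("top"); t=cv2.imread("pics/top0.png")[:,:,::-1].copy()
print(cv2.cvtColor(t,cv2.COLOR_RGB2GRAY)[232:262:3,180:200])
E
```

```text
[0.57119916 0.32432597 0.026     ] 0.12586453215230162 0.1814189536245116
0.18777386653799832
[[ 69  71  70  69  73  71  76  71  77  75  69  70  76  68  71  74  71  69
   75  74]
 [ 69  69  68  70  76  83  83  88  79  66  68  73  75  71  74  71  70  72
   76  74]
 [ 72  71  75  63  78  96 103  94  83  61  41  36  63  73  72  76  74  74
   72  76]
 [ 69  68  70  70  74  67  81  99  82  44  63  69  72  69  70  74  72  75
   73  73]
 [ 70  69  70  76  73  61  73 105  93  50  36  62  71  72  73  69  72  73
   67  73]
 [ 74  71  72  70  74  70  72  92  91  68  41  63  74  76  71  72  72  74
   73  75]
 [ 69  73  69  69  70  73  61  77  99  79  46  40  62  73  74  74  71  77
   75  71]
 [ 75  71  70  73  71  75  74  77 100  93  59  46  59  73  69  72  76  71
   73  73]
 [ 70  71  71  71  73  71  71  64  88  95  72  43  68  71  71  69  74  74
   71  73]
 [ 76  73  69  71  69  69  76  63  80 102  88  47  40  64  70  72  67  72
   77  74]]
```

Handle centre is about (0.448, 0.301) with yaw about 0.18. Its measured size (about 59×18, 126–130 to the tip) matches the given one. The tray wall is close on one side, so I'll open only partway before descending.

```bash
python3 -m creep '[{"slide":[-1,40,1.5],"roll":-2.6,"grip":0.62},{"slide":[-1,80,1.5],"roll":-2.6,"grip":0.62},{"slide":[-1,120,1.5],"roll":-2.6,"grip":0.62},{"slide":[-1,145,1.5],"roll":-2.6,"grip":0.62},{"slide":[-1,145,1.5],"roll":-2.6,"grip":0.62},{"slide":[-1,145,1.5],"roll":-2.6,"grip":0.62}]'; python3 - <<'E'
from h import *
i=camera_info("wrist"); im=snapshot("wrist"); cv2.imwrite("pics/w2.png",im[:,:,::-1])
o=robot.get_obs(); print(o["tool_pos"],o["ee_rot"],proj(i,o["tool_pos"]),proj(i,o["tool_pos"]-[0,0,.03]))
m=mask(im,45,80,100,25,(200,100,450,400)); r=cv2.minAreaRect(big(m)); print(r,onz(i,r[0],.03))
E
```

```text
time: 1.7
tool_pos: [0.4473, 0.3004, 0.0595]
ee_rot: [-1.568, 0.001, 1.751]
wrist_force: [-0.8, -0.1, 0.6]
width: 0.0572
[0.44907152 0.3010568  0.06183379] [-1.57233255e+00 -6.08924780e-04  1.75104863e+00] [314.77452142 304.93692157] [314.80041041 282.75668288]
((316.0, 275.5), (111.0, 36.0), 90.0) [0.44557299 0.30106796 0.03      ]
```

View pics/w2.png

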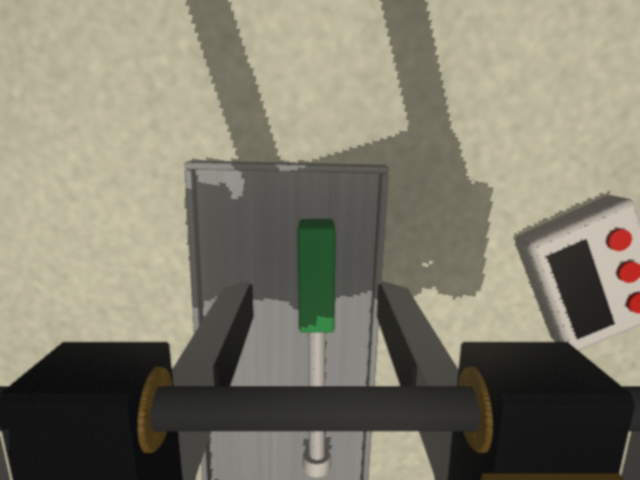

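Wrist view: the handle is vertical in the image, centred at column 316 (tool axis 314.8), and sits between the fingers. Descending and gripping.

```bash
python3 -m creep '[{"slide":[0.5,0,0],"roll":0,"grip":0.62},{"slide":[0.5,0,0],"roll":0,"grip":0.62},{"slide":[0.5,20,0],"roll":0,"grip":0.62},{"slide":[0.5,40,0],"roll":0,"grip":0.62},{"slide":[0.5,53,0],"roll":0,"grip":0.62},{"slide":[0.5,53,0],"roll":0,"grip":0.62},{"slide":[0.5,53,0],"roll":0,"grip":1},{"slide":[0.5,53,0],"roll":0,"grip":1},{"slide":[0.5,53,0],"roll":0,"grip":1},{"slide":[0.5,53,0],"roll":0,"grip":1},{"slide":[0.5,53,0],"roll":0,"grip":1},{"slide":[0.5,53,0],"roll":0,"grip":1}]'
```

```text
time: 2.75
tool_pos: [0.4504, 0.3013, 0.0096]
ee_rot: [-1.575, -0.001, 1.749]
wrist_force: [0.6, 0.8, 6.6]
width: 0.02
```

Gripped (opening 20 mm, as it should be). Now measuring the pump and sleeve pose from the fixed views.

```bash
python3 - <<'E'
from h import *
t=cv2.imread("pics/top0.png")[:,:,::-1].copy(); s=cv2.imread("pics/scene0.png")[:,:,::-1].copy()
it,is_=camera_info("top"),camera_info("scene")
def edges(i,r,z):
    b=np.array([onz(i,p,z)[:2] for p in cv2.boxPoints(r)]); e=[b[1]-b[0],b[2]-b[1]]
    return b.mean(0).round(4),[(np.linalg.norm(x).round(4),np.degrees(np.arctan2(x[1],x[0])).round(2)) for x in e]
for n,im,i,roi in [("t",t,it,(295,235,375,262)),("s",s,is_,(265,210,325,265))]:
    m=mask(im,105,125,120,30,roi); r=cv2.minAreaRect(big(m)); print(n,"ledge",r,edges(i,r,.088))
for n,im,i,roi in [("t",t,it,(262,135,300,200)),("s",s,is_,(370,230,430,290))]:
    m=mask(im,105,125,120,20,roi); r=cv2.minAreaRect(big(m)); print(n,"catch",r,edges(i,r,.032))
R=[]
for n,im,i,roi in [("t",t,it,(315,175,350,210)),("s",s,is_,(325,245,350,265))]:
    m=mask(im,3,15,150,60,roi); c=big(m); r=cv2.minAreaRect(c); print(n,"roller",r,edges(i,r,.122)); R.append(ray(i,*r[0]))
print(two(R))
# rear block: white - edges top
g=cv2.cvtColor(t,cv2.COLOR_RGB2GRAY)
print("sleeve rows"); 
for v in (184,190,196,202,208,212): print(v,g[v,272:304])
print("cols"); 
for u in (281,284,287): print(u,g[174:222,u])
E
```

```text
t ledge ((334.011962890625, 248.37060546875), (9.640145301818848, 58.29225540161133), 88.15238952636719) (array([ 0.5487, -0.0661]), [(np.float64(0.1464), np.float64(-86.36)), (np.float64(0.0242), np.float64(-176.96))])
s ledge ((296.4530944824219, 237.0926513671875), (7.859166145324707, 53.15013122558594), 40.91438674926758) (array([ 0.5513, -0.0693]), [(np.float64(0.1541), np.float64(93.73)), (np.float64(0.0231), np.float64(-5.72))])
t catch ((283.0, 165.0), (48.0, 28.0), 90.0) (array([0.7726, 0.0747]), [(np.float64(0.0752), np.float64(-88.12)), (np.float64(0.1312), np.float64(-177.95))])
s catch ((392.8606872558594, 260.6370849609375), (47.8311882019043, 29.390819549560547), 31.429563522338867) (array([0.7782, 0.0656]), [(np.float64(0.0918), np.float64(99.22)), (np.float64(0.1323), np.float64(3.49))])
t roller ((333.0, 195.0), (6.0, 12.0), 90.0) (array([ 0.6778, -0.0588]), [(np.float64(0.0296), np.float64(-88.17)), (np.float64(0.015), np.float64(-178.49))])
s roller ((336.5, 255.00003051757812), (6.71547269821167, 13.430944442749023), 38.65980529785156) (array([ 0.6773, -0.0595]),
[... 859 characters left out ...]
 106 104]
212 [ 92  88  89  91  88  82  63  66  76  78  78  77  75  73  69  69  60  51
  28  23  48  51  53  52  51  53  53  82 103 107 108 109]
cols
281 [ 36  39  44  39  44  42  41  89  87  80  95  98  98  98  92  86  84  85
  81  85  86  85  87  82  83  85  85  86  82  86  99 101  98  98  96  95
  97  97  78  75  24  53  52  51  53  54  52  95]
284 [ 41  42  39  38  35  43  50  93  91  98 104 103  97  98  99  89  84  84
  81  85  89  85  86  78  85  82  84  80  85  78  97 102 101 102  98 100
 101 102  75  74  24  53  50  51  54  52  57 100]
287 [37 43 37 35 41 40 40 67 78 83 85 84 86 87 87 85 72 79 74 77 73 77 72 73
 74 75 73 71 73 80 90 85 83 88 90 84 84 85 69 66 25 49 54 49 47 55 86 96]
```

```bash
python3 - <<'E'
from h import *
t=cv2.imread("pics/top0.png")[:,:,::-1].copy(); it,is_=camera_info("top"),camera_info("scene")
g=cv2.cvtColor(t,cv2.COLOR_RGB2GRAY).astype(int)
print("near",onz(it,(283.7,212),.097),onz(it,(283.7,214),.063)," far",onz(it,(283.2,180.7),.097),"mid",onz(it,(283.4,197),.08))
E
python3 -m creep '[{"slide":[0,-40,0],"roll":0,"grip":1},{"slide":[0,-80,0],"roll":0,"grip":1},{"slide":[0,-113,0],"roll":0,"grip":1},{"slide":[0,-113,0],"roll":0,"grip":1}]'
python3 -c "
from h import *
print(robot.get_obs()['tool_pos'],slide([475-450,47-301,0],1.75))"
```

```text
near [0.63541916 0.06289814 0.097     ] [0.63541594 0.0652845  0.063     ]  far [0.71521025 0.06725929 0.097     ] mid [0.67666282 0.06645864 0.08      ]
time: 3.08
tool_pos: [0.453, 0.3025, 0.1291]
ee_rot: [-1.585, -0.004, 1.75]
wrist_force: [1.2, 0.5, -0.3]
width: 0.0198
[0.45295159 0.30253365 0.12910177] [-254.4    0.    20.7]
```

Sleeve mouth is about (0.6354, 0.064) and exit (0.715, 0.069). That gives a length of 80 mm as stated, with yaw about 0.065. Moving to the pre-insertion pose while still high.

```bash
python3 -m creep '[{"slide":[-40,0,3],"roll":1,"grip":1},{"slide":[-80,0,6],"roll":2,"grip":1},{"slide":[-120,0,9],"roll":4,"grip":1},{"slide":[-160,0,13],"roll":5,"grip":1},{"slide":[-200,0,16],"roll":6,"grip":1},{"slide":[-235,0,19],"roll":6.5,"grip":1},{"slide":[-248,0,20],"roll":6.5,"grip":1},{"slide":[-248,0,20],"roll":6.5,"grip":1},{"slide":[-248,0,20],"roll":6.5,"grip":1},{"slide":[-248,0,20],"roll":6.5,"grip":1}]'
python3 - <<'E'
from h import *
print(robot.get_obs()['tool_pos'],robot.get_obs()['ee_rot'])
for n in ("top","scene"):
    im=snapshot(n); cv2.imwrite(f"pics/{n}1.png",im[:,:,::-1])
    b=(250,150,350,300) if n=="top" else (230,130,420,270)
    c=im[b[1]:b[3],b[0]:b[2],::-1]; cv2.imwrite(f"pics/{n}1c.png",cv2.resize(c,None,fx=4,fy=4,interpolation=cv2.INTER_CUBIC))
E
```

```text
time: 3.92
tool_pos: [0.4728, 0.0535, 0.1197]
ee_rot: [-1.569, -0.001, 1.636]
wrist_force: [-0.9, 0.5, -1.6]
width: 0.0198
[0.47275379 0.05350469 0.11974211] [-1.56945767e+00 -8.48444501e-04  1.63638570e+00]
```

View pics/top1c.png

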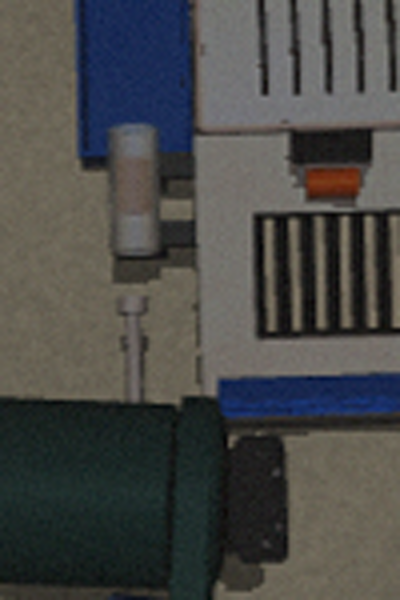

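View pics/scene1c.png

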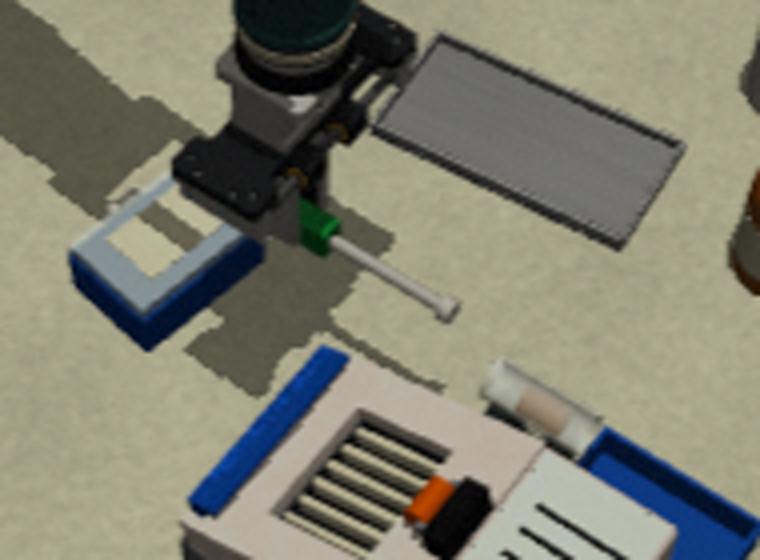

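The scene crop shows the rod held level, with its head at crop (450,305). In the top crop the head is at (132,300), just short of the sleeve and on its line. Triangulating the tip.

```bash
python3 - <<'E'
from h import *
it,is_=camera_info("top"),camera_info("scene")
t=cv2.cvtColor(cv2.imread("pics/top1.png"),cv2.COLOR_BGR2GRAY); s=cv2.cvtColor(cv2.imread("pics/scene1.png"),cv2.COLOR_BGR2GRAY)
print(t[222:232,276:292]); print(s[200:214,332:350])
P=np.array([0.4728,0.0535,0.1197+.0074])+130e-3*np.array([np.cos(.065),np.sin(.065),0]); print("pred tip",P,proj(it,P),proj(is_,P))
hm=P-5e-3*np.array([1,.065,0]); print("pred head mid",proj(it,hm),proj(is_,hm))
E
```

```text
[[102  96 101 100 104  97  99 100 102 106 100  95 100 102 100 101]
 [100 101 104 101  96 101 101 101 103 103 100  98 101  94 100 105]
 [100 102 100  87  86  95 109 109 101  84  67  84  97 101 104 100]
 [ 97  97  93  79  80  96 109 109 105  79  66  93  99  98 102  99]
 [ 95  97  98  81  80 102 113 109  98  82  66  95  97 101 104  98]
 [100 100  97  77  80  99 108 107  95  77  56  91  97 103 100 100]
 [ 99  96  99  77  57  51  81  83  67  64  81  97  95  99 102 100]
 [103  97 100 101 103  83 104 102  79  95 103  99  97  99  95 101]
 [101  97 100 102 102  82 100  97  78  92  95  98  98 101 100 101]
 [ 96  96  96  99 102  85  97 101  80  92 100  94  99  98 100  97]]
[[160 149 148 163 163 164 162 157 158 157 157 160 160 162 162 162 161 164]
 [153 163 156 147 152 164 163 162 161 158 159 161 162 164 161 158 158 162]
 [123 142 157 161 154 150 159 160 160 163 162 163 166 162 160 160 158 160]
 [ 87 107 131 151 162 160 147 140 159 155 153 164 164 162 164 163 165 165]
 [147 115  96 116 136 155 162 154 154 165 155 142 152 164 165 164 166 163]
 [161 157 138  97  96 125 144 158 164 173 167 153 135 141 165 166 167 164]
 [163 164 160 146 109  87 109 135 157 165 167 139 100 147 165 165 160 158]
 [165 165 161 159 156 142 114 113 138 156 144  84  95 145 163 161 161 162]
 [160 159 162 164 160 158 134  95 116 130 108  79 128 159 162 160 162 162]
 [156 158 159 162 158 155 132  77  86  95  83 116 158 162 161 159 158 159]
 [159 159 157 159 159 162 160 145 111  82  92 141 160 160 163 162 160 160]
 [160 161 162 163 163 165 163 159 154 154 156 160 158 160 159 161 164 166]
 [158 165 168 168 165 159 159 164 164 161 161 162 163 160 160 163 166 167]
 [159 161 164 163 165 164 162 165 166 168 166 166 166 164 163 160 164 162]]
pred tip [0.60252547 0.06194405 0.1271    ] [282.70036888 223.46113128] [343.07833    207.35995264]
pred head mid [282.75362161 225.50054523] [341.53485077 206.43008506]
```

Measured head position agrees with the prediction within about 1 px in both views. Lowering to bore height.

```bash
python3 -m creep '[{"slide":[0,24,0],"roll":0,"grip":1},{"slide":[0,46,0],"roll":0,"grip":1},{"slide":[0,46,0],"roll":0,"grip":1},{"slide":[0,46,0],"roll":0,"grip":1},{"slide":[0,46,0],"roll":0,"grip":1},{"slide":[0,46,0],"roll":0,"grip":1}]'
python3 - <<'E'
from h import *
im=snapshot("scene"); print(robot.get_obs()['tool_pos'],robot.get_obs()['ee_rot'])
cv2.imwrite("pics/scene2.png",im[:,:,::-1]); c=im[150:270,300:420,::-1]; cv2.imwrite("pics/scene2c.png",cv2.resize(c,None,fx=5,fy=5,interpolation=cv2.INTER_CUBIC))
i=camera_info("scene"); P=robot.get_obs()['tool_pos']+[.1297,.0084,.0074]; print(P,proj(i,P), proj(i,P-[.005,0,0]),proj(i,[.6354,.0638,.08]))
E
```

```text
time: 4.52
tool_pos: [0.4745, 0.0532, 0.0762]
ee_rot: [-1.574, 0.0, 1.637]
wrist_force: [0.4, 0.3, -1.3]
width: 0.0195
[0.47450252 0.05309475 0.07621111] [-1.57396718e+00  1.40999163e-04  1.63657997e+00]
[0.60420252 0.06149475 0.08361111] [342.64466123 216.46829077] [341.2147129  215.47641707] [352.06758892 222.84260327]
```

View pics/scene2c.png

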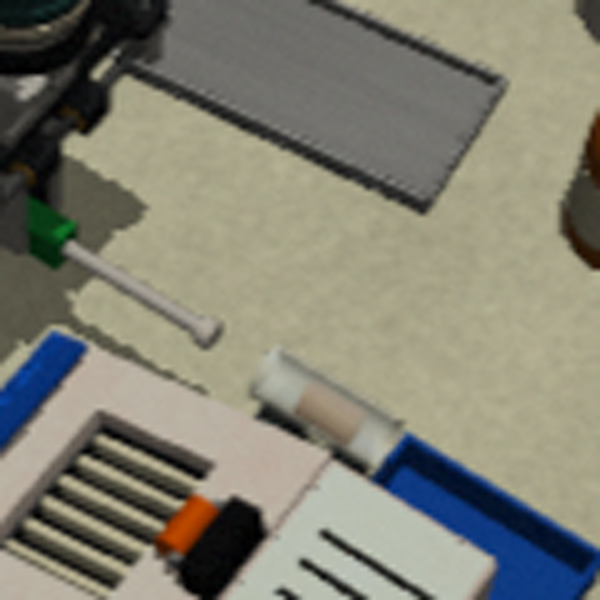

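Rod tip is 3–4 mm too high, in line otherwise. Correcting and entering the mouth slowly.

```bash
python3 -m creep '[{"slide":[0,4,0],"roll":0,"grip":1},{"slide":[0,4,-10],"roll":0,"grip":1},{"slide":[0,4,-20],"roll":0,"grip":1},{"slide":[0,4,-28],"roll":0,"grip":1},{"slide":[0,4,-36],"roll":0,"grip":1},{"slide":[0,4,-44],"roll":0,"grip":1},{"slide":[0,4,-50],"roll":0,"grip":1},{"slide":[0,4,-50],"roll":0,"grip":1},{"slide":[0,4,-50],"roll":0,"grip":1}]'
python3 - <<'E'
from h import *
im=snapshot("scene"); print(robot.get_obs()['tool_pos'],robot.get_obs()['wrist_force'])
c=im[150:270,300:420,::-1]; cv2.imwrite("pics/scene3c.png",cv2.resize(c,None,fx=5,fy=5,interpolation=cv2.INTER_CUBIC))
E
```

```text
time: 5.32
tool_pos: [0.5234, 0.0561, 0.0702]
ee_rot: [-1.57, -0.0, 1.636]
wrist_force: [-0.8, 0.3, -1.5]
width: 0.0201
[0.52302978 0.05605245 0.07026765] [-0.01228399 -0.23185812 -1.08773643]
```

View pics/scene3c.png

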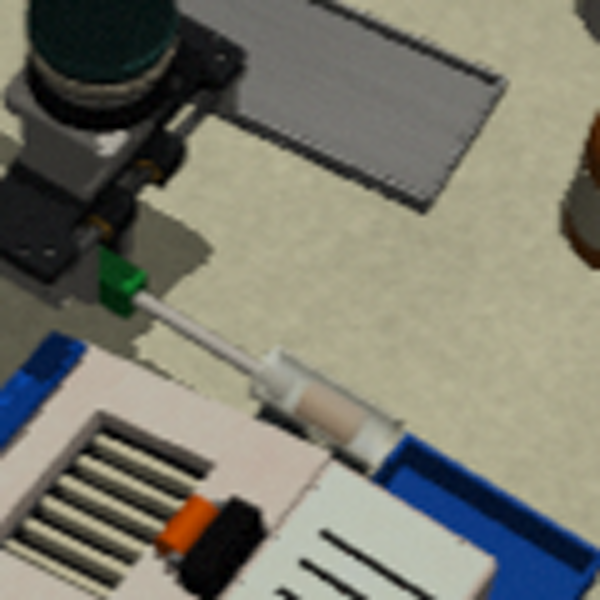

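Rod is in the bore with near-zero force. Pushing through.

```bash
python3 -m creep '[{"slide":[0,-1,-8],"roll":0,"grip":1},{"slide":[0,-1,-16],"roll":0,"grip":1},{"slide":[0,-1,-24],"roll":0,"grip":1},{"slide":[0,-1,-32],"roll":0,"grip":1},{"slide":[0,-1,-40],"roll":0,"grip":1},{"slide":[0,-1,-48],"roll":0,"grip":1},{"slide":[0,-1,-56],"roll":0,"grip":1},{"slide":[0,-1,-62],"roll":0,"grip":1},{"slide":[0,-1,-67],"roll":0,"grip":1},{"slide":[0,-1,-72],"roll":0,"grip":1},{"slide":[0,-1,-72],"roll":0,"grip":1},{"slide":[0,-1,-72],"roll":0,"grip":1},{"slide":[0,-1,-72],"roll":0,"grip":1}]'
python3 - <<'E'
from h import *
im=snapshot("scene"); print(robot.get_obs()['tool_pos'],robot.get_obs()['wrist_force'])
c=im[180:300,320:440,::-1]; cv2.imwrite("pics/scene4c.png",cv2.resize(c,None,fx=5,fy=5,interpolation=cv2.INTER_CUBIC))
E
```

```text
time: 6.45
tool_pos: [0.5948, 0.0608, 0.0714]
ee_rot: [-1.57, -0.0, 1.636]
wrist_force: [-0.1, 0.7, -1.4]
width: 0.0196
[0.59473389 0.06075727 0.0714767 ] [ 0.41678583  0.25118067 -1.36080009]
```

View pics/scene4c.png

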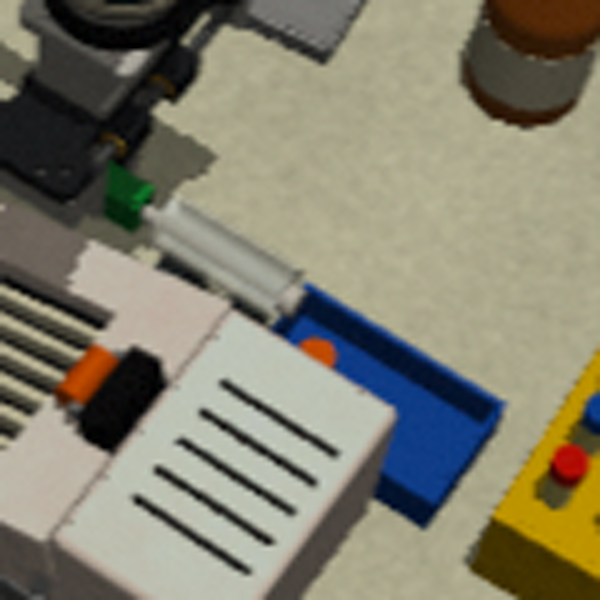

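Plug is in the blue tray (orange at crop (320,350)). Withdrawing and lifting.

```bash
python3 -m creep '[{"slide":[0,0,15],"roll":0,"grip":1},{"slide":[0,0,30],"roll":0,"grip":1},{"slide":[0,0,45],"roll":0,"grip":1},{"slide":[0,0,60],"roll":0,"grip":1},{"slide":[0,0,75],"roll":0,"grip":1},{"slide":[0,0,90],"roll":0,"grip":1},{"slide":[0,0,105],"roll":0,"grip":1},{"slide":[0,0,122],"roll":0,"grip":1},{"slide":[0,0,122],"roll":0,"grip":1},{"slide":[0,-35,122],"roll":0,"grip":1},{"slide":[0,-50,122],"roll":0,"grip":1},{"slide":[0,-50,122],"roll":0,"grip":1}]'
python3 -c "
from h import *
o=robot.get_obs(); print(o['tool_pos'],o['ee_rot'],slide([450-474,301-53,0],1.637))"
```

```text
time: 7.5
tool_pos: [0.4765, 0.0528, 0.1262]
ee_rot: [-1.58, 0.001, 1.636]
wrist_force: [0.3, 0.2, -1.0]
width: 0.0195
[0.47649737 0.05281144 0.12615189] [-1.58049216e+00  5.93971527e-04  1.63597381e+00] [249.    0.    7.5]
```

```bash
python3 -m creep '[{"slide":[40,0,1],"roll":-1,"grip":1},{"slide":[80,0,2],"roll":-2,"grip":1},{"slide":[120,0,4],"roll":-3,"grip":1},{"slide":[160,0,5],"roll":-5,"grip":1},{"slide":[200,0,6],"roll":-6,"grip":1},{"slide":[235,0,7],"roll":-6.5,"grip":1},{"slide":[249,0,8],"roll":-6.5,"grip":1},{"slide":[249,0,8],"roll":-6.5,"grip":1},{"slide":[249,30,8],"roll":-6.5,"grip":1},{"slide":[249,60,8],"roll":-6.5,"grip":1},{"slide":[249,80,8],"roll":-6.5,"grip":1},{"slide":[249,80,8],"roll":-6.5,"grip":1},{"slide":[249,80,8],"roll":-6.5,"grip":1}]'
python3 - <<'E'
from h import *
o=robot.get_obs(); print(o['tool_pos'],o['ee_rot'])
im=snapshot("scene"); c=im[120:220,300:430,::-1]; cv2.imwrite("pics/scene5c.png",cv2.resize(c,None,fx=5,fy=5,interpolation=cv2.INTER_CUBIC))
E
```

```text
time: 8.58
tool_pos: [0.4483, 0.2989, 0.0398]
ee_rot: [-1.567, 0.002, 1.748]
wrist_force: [1.0, 0.2, -1.6]
width: 0.0197
[0.44829854 0.29888674 0.03981348] [-1.56701004  0.00181148  1.7479973 ]
```

View pics/scene5c.png

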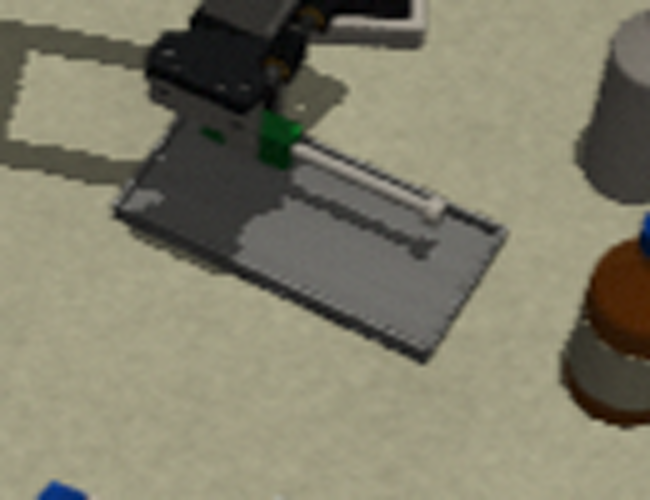

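Rod is over its tray. Lowering, releasing partway (the wall is close) and rising.

```bash
python3 -m creep '[{"slide":[1,12,0],"roll":0,"grip":1},{"slide":[1,24,0],"roll":0,"grip":1},{"slide":[1,29,0],"roll":0,"grip":1},{"slide":[1,29,0],"roll":0,"grip":1},{"slide":[1,29,0],"roll":0,"grip":1},{"slide":[1,29,0],"roll":0,"grip":0.65},{"slide":[1,29,0],"roll":0,"grip":0.65},{"slide":[1,29,0],"roll":0,"grip":0.65},{"slide":[1,29,0],"roll":0,"grip":0.65}]'
python3 -m creep '[{"slide":[0,0,0],"roll":0,"grip":0.65},{"slide":[0,-30,0],"roll":0,"grip":0.65},{"slide":[0,-70,0],"roll":0,"grip":0.5},{"slide":[0,-110,0],"roll":0,"grip":0.1},{"slide":[0,-150,0],"roll":0,"grip":0.1},{"slide":[0,-150,0],"roll":0,"grip":0.1}]'
python3 - <<'E'
from h import *
o=robot.get_obs(); print(o['tool_pos'],o['ee_rot'])
i=camera_info("wrist");im=snapshot("wrist"); cv2.imwrite("pics/w5.png",im[:,:,::-1])
E
```

```text
time: 9.38
tool_pos: [0.4494, 0.3021, 0.0133]
ee_rot: [-1.572, -0.001, 1.75]
wrist_force: [-0.4, 0.4, -1.2]
width: 0.0327
time: 9.88
tool_pos: [0.4533, 0.3041, 0.1732]
ee_rot: [-1.588, -0.006, 1.75]
wrist_force: [1.0, 1.1, 2.0]
width: 0.0564
[0.45325587 0.30411879 0.1731719 ] [-1.58818898 -0.00564163  1.74956744]
```

View pics/w5.png

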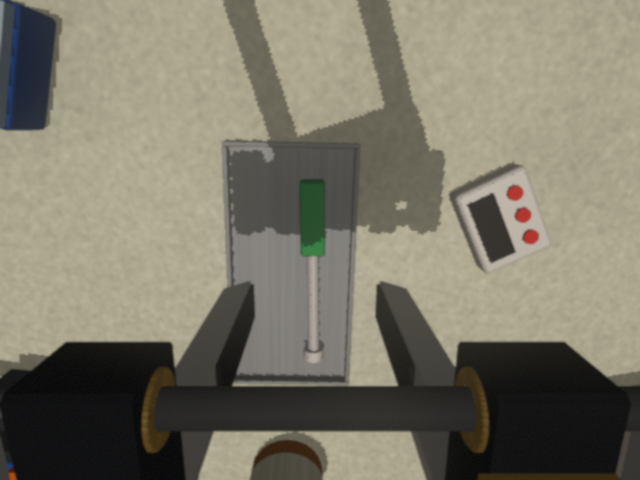

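Rod rests in the tray, handle at (313,217) and head at (313,350). Coarse measure of the cover from the first images.

```bash
python3 - <<'E'
from h import *
t=cv2.imread("pics/top0.png")[:,:,::-1].copy(); s=cv2.imread("pics/scene0.png")[:,:,::-1].copy()
it,is_=camera_info("top"),camera_info("scene")
for n,im,i,roi in [("t",t,it,(390,285,460,310)),("s",s,is_,(180,260,240,315))]:
    r=cv2.minAreaRect(big(mask(im,20,35,150,60,roi))); b=np.array([onz(i,p,.004)[:2] for p in cv2.boxPoints(r)]); print(n,"lip",r,b.round(4).tolist(),b.mean(0))
for n,im,i,roi in [("t",t,it,(405,265,442,285)),("s",s,is_,(200,275,245,315))]:
    g=cv2.cvtColor(im,cv2.COLOR_RGB2HSV); m=mask(im,0,180,0,0,roi,v1=35); r=cv2.minAreaRect(big(m)); b=np.array([onz(i,p,.034)[:2] for p in cv2.boxPoints(r)]); print(n,"rib",r,b.round(4).tolist(),b.mean(0))
print(slide([490-450,-303-301,0],1.75))
E
```

```text
t lip ((423.09466552734375, 297.7516174316406), (7.340634822845459, 44.25971221923828), 86.90594482421875) [[0.4358, -0.2498], [0.4457, -0.3675], [0.4263, -0.3686], [0.4165, -0.2511]] [ 0.43107215 -0.30922526]
s lip ((205.28619384765625, 287.3655090332031), (6.228410720825195, 44.01410675048828), 41.6335334777832) [[0.4273, -0.3706], [0.4176, -0.2516], [0.4364, -0.2524], [0.4454, -0.3709]] [ 0.43165555 -0.31138154]
t rib ((422.9888000488281, 275.2755432128906), (6.04245138168335, 28.31463050842285), 87.1375961303711) [[0.4946, -0.2644], [0.5006, -0.3383], [0.4849, -0.3392], [0.479, -0.2654]] [ 0.48978443 -0.3018351 ]
s rib ((221.79412841796875, 296.3235168457031), (8.351822853088379, 27.875566482543945), 40.60129928588867) [[0.4884, -0.345], [0.482, -0.2717], [0.5059, -0.2723], [0.5117, -0.3452]] [ 0.49699858 -0.30854952]
[-601.5    0.    68.3]
```

Lip and rib from both views agree: cover yaw about 0.083, rib at about (0.491,-0.305). Moving over it.

```bash
python3 -m creep '[{"slide":[-40,-10,5],"roll":0,"grip":0.1},{"slide":[-80,-20,9],"roll":1,"grip":0},{"slide":[-120,-30,14],"roll":1,"grip":0},{"slide":[-160,-30,18],"roll":1.5,"grip":0},{"slide":[-200,-30,23],"roll":2,"grip":0},{"slide":[-240,-30,27],"roll":2,"grip":0},{"slide":[-280,-30,32],"roll":3,"grip":0},{"slide":[-320,-30,36],"roll":3,"grip":0},{"slide":[-360,-30,41],"roll":3,"grip":0},{"slide":[-400,-30,45],"roll":4,"grip":0},{"slide":[-440,-30,50],"roll":4,"grip":0},{"slide":[-480,-30,55],"roll":4.5,"grip":0},{"slide":[-520,-30,59],"roll":5,"grip":0},{"slide":[-560,-30,64],"roll":5.5,"grip":0},{"slide":[-590,-30,67],"roll":5.5,"grip":0},{"slide":[-602,-30,68],"roll":5.5,"grip":0},{"slide":[-602,-30,68],"roll":5.5,"grip":0},{"slide":[-602,-30,68],"roll":5.5,"grip":0},{"slide":[-602,-30,68],"roll":5.5,"grip":0}]'
python3 - <<'E'
from h import *
o=robot.get_obs(); print(o['tool_pos'],o['ee_rot'],o["joint_positions"])
i=camera_info("wrist");im=snapshot("wrist"); cv2.imwrite("pics/w6.png",im[:,:,::-1])
E
```

```text
time: 11.52
tool_pos: [0.489, -0.301, 0.192]
ee_rot: [-1.57, -0.002, 1.655]
wrist_force: [-0.6, 0.1, -0.3]
width: 0.0941
[ 0.488965   -0.30100222  0.19200693] [-1.57033663e+00 -1.60126773e-03  1.65492232e+00] [-6.51078669e-01  1.45062118e-01  1.33350796e+00  8.83181777e-04
  1.66443753e+00 -2.30591940e+00]
```

View pics/w6.png

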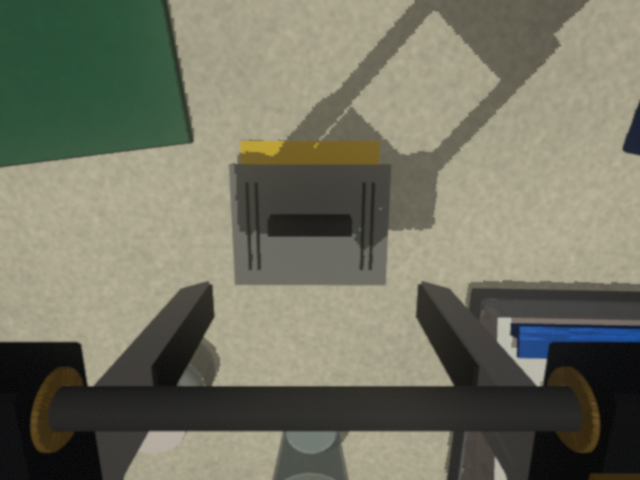

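Wrist view: yellow lip at (310,153), rib at (310,225), jar and beaker beyond, pump front edge at lower right.

```bash
python3 - <<'E'
from h import *
im=cv2.imread("pics/w6.png")[:,:,::-1].copy(); i=camera_info("wrist"); o=robot.get_obs()
r=cv2.minAreaRect(big(mask(im,0,180,0,0,(255,205,365,245),v1=40))); b=np.array([onz(i,p,.036)[:2] for p in cv2.boxPoints(r)]); print("rib",r,b.round(4).tolist(),b.mean(0).round(4))
r=cv2.minAreaRect(big(mask(im,20,35,120,60,(225,130,400,170)))); b=np.array([onz(i,p,.004)[:2] for p in cv2.boxPoints(r)]); print("lip",r,b.round(4).tolist(),b.mean(0).round(4))
h=cv2.cvtColor(im,cv2.COLOR_RGB2HSV)
m=mask(im,0,180,0,45,(228,164,395,290),s1=25,v1=110); r=cv2.minAreaRect(big(m)); print("plate",r,onz(i,r[0],.008), np.array([onz(i,p,.008)[:2] for p in cv2.boxPoints(r)]).round(4).tolist())
E
```

```text
rib ((310.0, 224.0), (20.0, 82.0), 90.0) [[0.4812, -0.3388], [0.4755, -0.2715], [0.4923, -0.2697], [0.4981, -0.3378]] [ 0.4868 -0.3044]
lip ((310.0, 152.5), (23.0, 138.0), 90.0) [[0.4257, -0.3695], [0.4156, -0.2509], [0.435, -0.2485], [0.4452, -0.3687]] [ 0.4304 -0.3094]
plate ((310.2550048828125, 232.96067810058594), (153.22491455078125, 100.52346801757812), 0.5305013060569763) [ 0.50087484 -0.3033263   0.008     ] [[0.5542, -0.371], [0.4609, -0.3734], [0.4508, -0.2398], [0.5435, -0.2286]]
```

Rib at about (0.4895,-0.3044), yaw 0.084. Before grasping, one close look at the bay from above to fix its frame, since the cover will block the view later.

```bash
python3 -m creep '[{"slide":[0,-35,0],"roll":0,"grip":0},{"slide":[33,-50,-18],"roll":0,"grip":0},{"slide":[66,-50,-37],"roll":0,"grip":0},{"slide":[99,-50,-56],"roll":1,"grip":0},{"slide":[132,-50,-75],"roll":1,"grip":0},{"slide":[165,-50,-94],"roll":1,"grip":0},{"slide":[198,-50,-113],"roll":1,"grip":0},{"slide":[229,-50,-131],"roll":1,"grip":0},{"slide":[229,-50,-131],"roll":1,"grip":0},{"slide":[229,-50,-131],"roll":1,"grip":0},{"slide":[229,-50,-131],"roll":1,"grip":0}]'
python3 - <<'E'
from h import *
o=robot.get_obs(); print(o['tool_pos'],o['ee_rot'])
i=camera_info("wrist");im=snapshot("wrist"); cv2.imwrite("pics/w7.png",im[:,:,::-1])
import pickle; pickle.dump(i,open("w7.pkl","wb"))
E
```

```text
time: 12.48
tool_pos: [0.6001, -0.0628, 0.2428]
ee_rot: [-1.571, 0.001, 1.638]
wrist_force: [0.7, -1.0, 0.5]
width: 0.0938
[ 0.60011793 -0.06276515  0.24280244] [-1.57084710e+00  5.37677979e-04  1.63800681e+00]
```

View pics/w7.png

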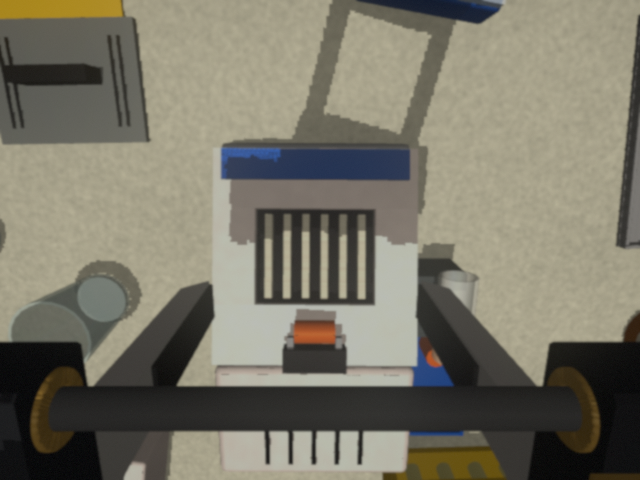

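Clean view of the bay: opening (256..376, 209..305), blue ledge rows 147–179, columns 221–410, roller at (315,333). Casting these to the bay plane.

```bash
python3 - <<'E'
from h import *
import pickle
im=cv2.imread("pics/w7.png")[:,:,::-1].copy(); i=pickle.load(open("w7.pkl","rb"))
g=cv2.cvtColor(im,cv2.COLOR_RGB2GRAY).astype(int)
for v in (230,290): print(v,g[v,250:262],g[v,370:382])
for u in (262,300,372): print(u,g[203:216,u],g[298:312,u])
def bay(yaw,o):
    c,s=np.cos(yaw),np.sin(yaw);a=np.radians(15)
    Rz=np.array([[c,-s,0],[s,c,0],[0,0,1]]); Ry=np.array([[np.cos(a),0,-np.sin(a)],[0,1,0],[np.sin(a),0,np.cos(a)]]); return Rz@Ry,np.array(o)
def cast(uv,R,o,z):
    O,d=ray(i,*uv); n=R[:,2]; P=O+d*((o+n*z-O)@n)/(d@n); return R.T@(P-o),P
r=cv2.minAreaRect(big(mask(im,105,125,120,30,(210,130,420,190)))); print(r)
ro=cv2.minAreaRect(big(mask(im,3,15,150,60,(280,310,350,350)))); print(ro)
R,o=bay(.065,[.6240,-.0626,.092])
for n,uv,z in [("oTL",(255.5,208.5),0),("oTR",(376,208.5),0),("oBL",(255.5,305),0),("oBR",(376,305),0),("ledgeN-L",(221,179.5),15),("ledgeN-R",(410,179.5),15),("rol",ro[0],20)]:
    l,P=cast(uv,R,o,z/1000); print(n,(l*1000).round(1),P.round(4))
E
```

```text
230 [120 119 119 116 107  91  76  60  52  48  46  46] [ 50  53  56  65  81  99 112 117 120 120 119 120]
290 [185 186 183 172 141 103  75  58  54  53  54  54] [ 62  62  66  81 114 156 179 184 186 186 186 186]
262 [118 118 117 115 107  89  66  50  46  44  44  47  46] [ 54  51  52  55  67  91 132 169 184 186 185 186 186 185]
300 [114 115 116 114 108  91  68  50  40  38  40  41  41] [ 52  49  48  51  60  84 124 166 182 181 168 141 124 121]
372 [117 117 118 118 115 106  84  61  50  48  48  48  49] [ 63  63  64  62  66  77 103 142 172 184 186 185 186 185]
((310.4844970703125, 163.09619140625), (177.17294311523438, 29.088090896606445), 0.42440542578697205)
((314.0, 332.5), (40.0, 21.0), 0.0)
oTL [-39.9 -47.6  -0. ] [ 0.5886 -0.1127  0.0817]
oTR [-40.2  52.6   0. ] [ 0.5819 -0.0126  0.0816]
oBL [ 40.3 -47.4   0. ] [ 0.6659 -0.1074  0.1024]
oBR [40.1 52.8  0. ] [ 0.6592 -0.0074  0.1024]
ledgeN-L [-61.6 -73.   15. ] [ 0.5655 -0.1396  0.0905]
ledgeN-R [-62.   77.5  15. ] [0.5554 0.0106 0.0904]
rol [58.9  1.3 20. ] [ 0.6755 -0.0579  0.1266]
```

Bay frame fits: opening at ±40 in x and 100 wide, ledge front at −62, roller at +59. I take the origin as (0.6239,-0.0606,0.092), yaw 0.065. Going back to grasp the rib by its two ends, so the cover can pivot about y.

```bash
python3 -m creep '[{"slide":[-35,0,19],"roll":0,"grip":0},{"slide":[-70,0,38],"roll":0,"grip":0},{"slide":[-105,0,57],"roll":0,"grip":0},{"slide":[-140,10,76],"roll":-1,"grip":0},{"slide":[-175,30,95],"roll":-1,"grip":0},{"slide":[-210,60,114],"roll":-1,"grip":0},{"slide":[-234,90,126.5],"roll":-1,"grip":0},{"slide":[-234,125,126.5],"roll":-1,"grip":0},{"slide":[-234,155,126.5],"roll":-1,"grip":0},{"slide":[-234,155,126.5],"roll":-1,"grip":0},{"slide":[-234,155,126.5],"roll":-1,"grip":0},{"slide":[-234,155,126.5],"roll":-1,"grip":0}]'
python3 - <<'E'
from h import *
o=robot.get_obs(); print(o['tool_pos'],o['ee_rot'])
i=camera_info("wrist");im=snapshot("wrist"); cv2.imwrite("pics/w8.png",im[:,:,::-1])
print(proj(i,[.4895,-.3044,.036]),proj(i,[.4304,-.3094,.004]),proj(i,o['tool_pos']))
E
```

```text
time: 13.53
tool_pos: [0.4903, -0.3066, 0.0899]
ee_rot: [-1.573, 0.002, 1.653]
wrist_force: [-0.2, 0.5, 0.8]
width: 0.0936
[ 0.49028766 -0.30658378  0.08994793] [-1.57347387  0.00233846  1.65272548]
[318.16176991 263.12956022] [317.83510526 157.77982022] [314.02352589 299.22986544]
```

View pics/w8.png

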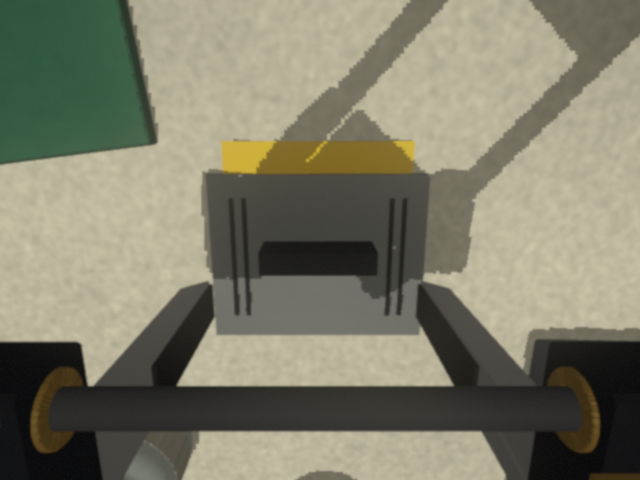

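Rib at (318,261), as predicted. Correcting 2 mm sideways, descending and closing on the rib ends.

```bash
python3 -m creep '[{"slide":[2,0,1],"roll":0,"grip":0},{"slide":[2,30,1],"roll":0,"grip":0},{"slide":[2,55,1],"roll":0,"grip":0},{"slide":[2,71,1],"roll":0,"grip":0},{"slide":[2,71,1],"roll":0,"grip":0},{"slide":[2,71,1],"roll":0,"grip":0},{"slide":[2,71,1],"roll":0,"grip":1},{"slide":[2,71,1],"roll":0,"grip":1},{"slide":[2,71,1],"roll":0,"grip":1},{"slide":[2,71,1],"roll":0,"grip":1},{"slide":[2,71,1],"roll":0,"grip":1}]'
python3 -m creep '[{"slide":[0,-20,0],"roll":0,"grip":1},{"slide":[0,-40,0],"roll":0,"grip":1},{"slide":[0,-60,0],"roll":0,"grip":1},{"slide":[0,-60,0],"roll":0,"grip":1},{"slide":[0,-60,0],"roll":0,"grip":1}]'
python3 - <<'E'
from h import *
o=robot.get_obs(); print(o['tool_pos'],o['ee_rot'],o['wrist_force'])
im=snapshot("scene"); c=im[190:340,150:310,::-1]; cv2.imwrite("pics/scene9c.png",cv2.resize(c,None,fx=4,fy=4,interpolation=cv2.INTER_CUBIC))
i=camera_info("wrist");im=snapshot("wrist"); cv2.imwrite("pics/w9.png",im[:,:,::-1])
E
```

```text
time: 14.5
tool_pos: [0.4893, -0.3044, 0.018]
ee_rot: [-1.573, 0.002, 1.654]
wrist_force: [-0.8, 0.4, 3.7]
width: 0.0699
time: 14.92
tool_pos: [0.489, -0.304, 0.0772]
ee_rot: [-1.573, 0.001, 1.653]
wrist_force: [0.2, 0.7, -1.5]
width: 0.0696
[ 0.4889888  -0.30395935  0.07718158] [-1.57253889e+00  1.35816003e-03  1.65335474e+00] [ 0.23206842  0.6569172  -1.46339261]
```

View pics/scene9c.png

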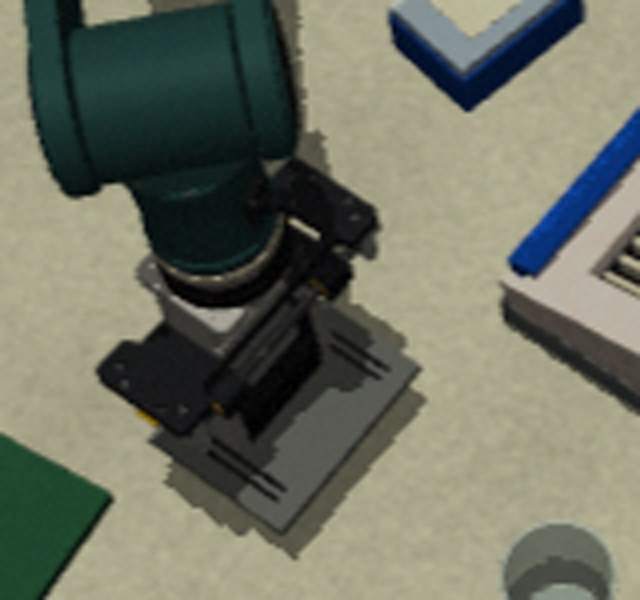

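View pics/w9.png

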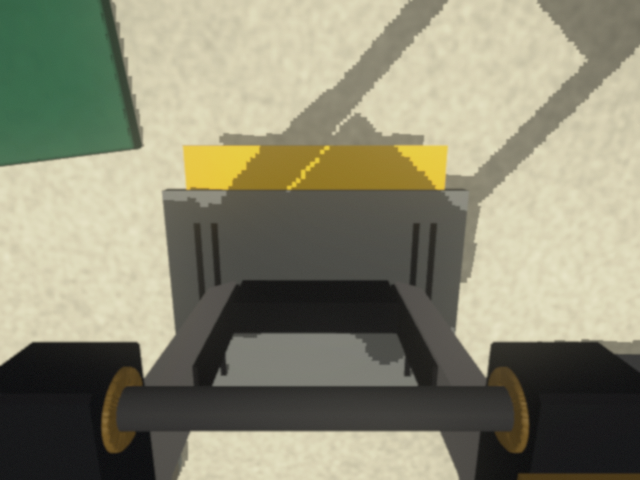

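Cover is held level by the rib ends (opening 69.9 mm, as it should be). Carrying it up and over the bay.

```bash
python3 -m creep '[{"slide":[0,-30,0],"roll":0,"grip":1},{"slide":[0,-60,0],"roll":0,"grip":1},{"slide":[0,-90,0],"roll":0,"grip":1},{"slide":[10,-115,-6],"roll":0,"grip":1},{"slide":[37,-123,-25],"roll":0,"grip":1},{"slide":[65,-123,-43],"roll":0,"grip":1},{"slide":[93,-123,-61],"roll":0,"grip":1},{"slide":[121,-123,-80],"roll":1,"grip":1},{"slide":[149,-123,-98],"roll":1,"grip":1},{"slide":[177,-123,-117],"roll":1,"grip":1},{"slide":[205,-123,-135],"roll":1,"grip":1},{"slide":[225,-123,-148],"roll":1,"grip":1},{"slide":[231.5,-123,-152.5],"roll":1,"grip":1},{"slide":[231.5,-123,-152.5],"roll":1,"grip":1},{"slide":[231.5,-123,-152.5],"roll":1,"grip":1},{"slide":[231.5,-123,-152.5],"roll":1,"grip":1}]'
python3 - <<'E'
from h import *
o=robot.get_obs(); print(o['tool_pos'],o['ee_rot'],o['wrist_force'])
im=snapshot("scene"); c=im[140:340,230:430,::-1]; cv2.imwrite("pics/scene10c.png",cv2.resize(c,None,fx=3,fy=3,interpolation=cv2.INTER_CUBIC))
i=camera_info("wrist");im=snapshot("wrist"); cv2.imwrite("pics/w10.png",im[:,:,::-1])
E
```

```text
time: 16.35
tool_pos: [0.6205, -0.0616, 0.1986]
ee_rot: [-1.569, 0.0, 1.634]
wrist_force: [-0.9, 0.0, -2.7]
width: 0.0697
[ 0.62054609 -0.06164569  0.19858247] [-1.56890004e+00  3.49881156e-04  1.63446844e+00] [-0.86877012  0.04714431 -2.74570855]
```

View pics/scene10c.png

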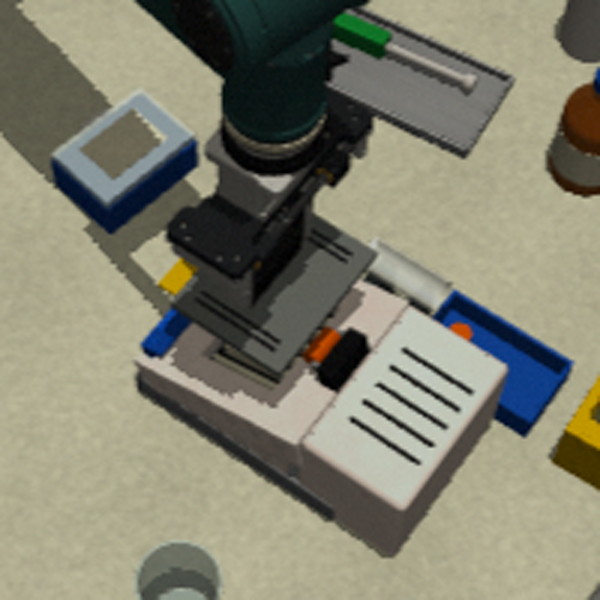

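View pics/w10.png

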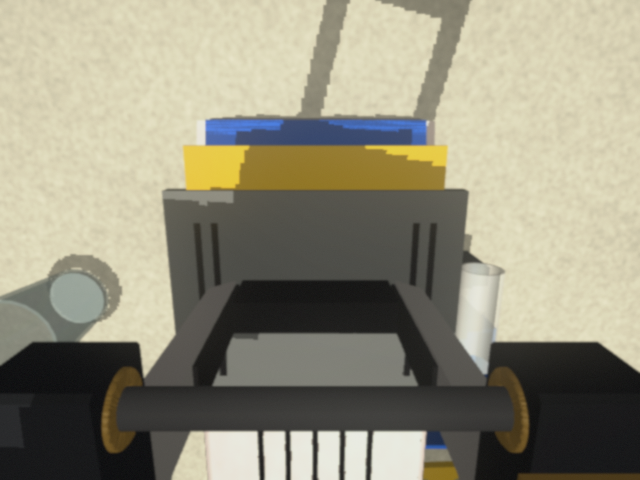

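Lip (184..447) and ledge (206..427) are concentric to about 1 px. Descending onto the roller in steps, to let it pivot the cover.

```bash
python3 -m creep '[{"slide":[0,20,-1],"roll":0,"grip":1},{"slide":[0,40,-1],"roll":0,"grip":1},{"slide":[0,44,-1],"roll":0,"grip":1},{"slide":[0,48,-1],"roll":0,"grip":1},{"slide":[0,51,-1],"roll":0,"grip":1},{"slide":[0,54,-1],"roll":0,"grip":1},{"slide":[0,57,-1],"roll":0,"grip":1},{"slide":[0,57,-1],"roll":0,"grip":1}]'
python3 - <<'E'
from h import *
o=robot.get_obs(); print(o['tool_pos'],o['ee_rot'],o['wrist_force'],o["wrist_torque"])
i=camera_info("wrist");im=snapshot("wrist"); cv2.imwrite("pics/w11.png",im[:,:,::-1])
E
```

```text
time: 17.12
tool_pos: [0.6237, -0.0607, 0.1449]
ee_rot: [-1.576, 0.002, 1.636]
wrist_force: [-0.4, -0.6, 3.5]
width: 0.0698
[ 0.62366133 -0.06073377  0.14485452] [-1.57553290e+00  1.53846856e-03  1.63568019e+00] [-0.44555715 -0.5547141   3.49589355] [-0.16371745 -0.26975976  0.01433548]
```

View pics/w11.png

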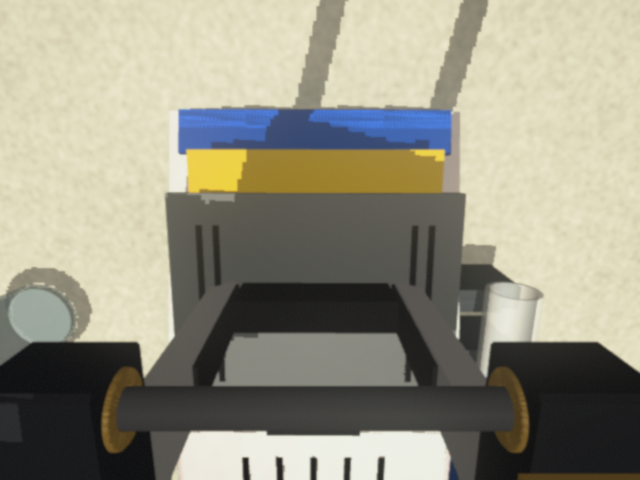

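The cover is pivoting (contact force about 5 N, lip moved from row 145 to 150). Continuing down.

```bash
python3 -m creep '[{"slide":[0,3,1],"roll":0,"grip":1},{"slide":[0,6,1],"roll":0,"grip":1},{"slide":[0,9,1],"roll":0,"grip":1},{"slide":[0,12,1],"roll":0,"grip":1},{"slide":[0,14,1],"roll":0,"grip":1},{"slide":[0,14,1],"roll":0,"grip":1}]'
python3 - <<'E'
from h import *
o=robot.get_obs(); print(o['tool_pos'],o['ee_rot'],o['wrist_force'],o["wrist_torque"])
i=camera_info("wrist");im=snapshot("wrist"); cv2.imwrite("pics/w12.png",im[:,:,::-1])
im=snapshot("scene"); c=im[180:320,250:410,::-1]; cv2.imwrite("pics/scene12c.png",cv2.resize(c,None,fx=4,fy=4,interpolation=cv2.INTER_CUBIC))
E
```

```text
time: 17.67
tool_pos: [0.6204, -0.0606, 0.1273]
ee_rot: [-1.568, 0.0, 1.636]
wrist_force: [-2.8, -1.6, 3.3]
width: 0.0697
[ 0.62044295 -0.06060161  0.12726965] [-1.56816438e+00  1.67561625e-04  1.63559017e+00] [-2.79421895 -1.64148101  3.32048546] [-0.37200537  0.16684689 -0.10162913]
```

View pics/w12.png

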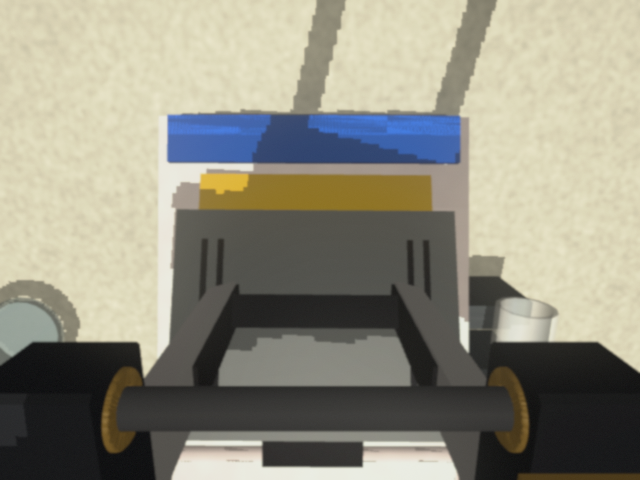

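View pics/scene12c.png

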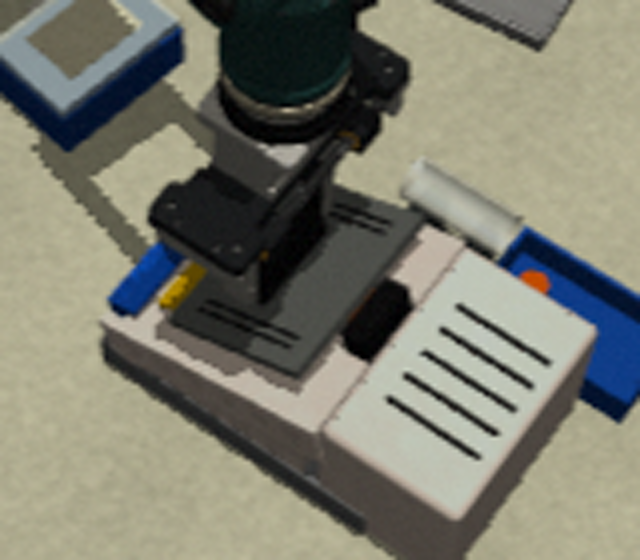

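The cover is now clearly tilted, with the yellow lip (row 174) just upslope of the ledge edge (row 162). Working out the lip tip from its known 120 mm width.

```bash
cat >> h.py <<'E'
def bayframe(yaw=.065,o=(.6239,-.0606,.092)):
    c,s=np.cos(yaw),np.sin(yaw);a=np.radians(15)
    Rz=np.array([[c,-s,0],[s,c,0],[0,0,1]]); Ry=np.array([[np.cos(a),0,-np.sin(a)],[0,1,0],[np.sin(a),0,np.cos(a)]]); return Rz@Ry,np.array(o)
def lip(im,i,roi=(150,120,490,230)):
    "lip tip row corners -> bay coords via 120 mm width"
    m=mask(im,20,35,120,60,roi); ys,xs=np.nonzero(m); 
    v0=np.array([ys[xs==u].min() for u in range(xs.min()+4,xs.max()-3)]); v=np.median(v0)-.5
    row=[xs[ys==r] for r in range(int(v)+2,int(v)+6)]; ul=np.median([r.min() for r in row])-.5; ur=np.median([r.max() for r in row])+.5
    O,d1=ray(i,ul,v);_,d2=ray(i,ur,v); n=i["cam_to_world"][:3,2]; d1=d1/(d1@n); d2=d2/(d2@n)
    k=.120/np.linalg.norm(d1-d2); P=O+k*(d1+d2)/2; R,o=bayframe(); 
    # ledge near edge check
    return (ul,ur,v),P,(R.T@(P-o)*1000).round(1)
E
python3 - <<'E'
from h import *
for f in ("w10","w12"):
    im=cv2.imread(f"pics/{f}.png")[:,:,::-1].copy(); i=camera_info("wrist")
    print(f,lip(im,i))
o=robot.get_obs(); R,b=bayframe(); print("tcp in bay",R.T@(o['tool_pos']-b)*1000, o['tool_pos'],o['wrist_force'])
E
```

```text
w10 ((np.float64(183.0), np.float64(446.5), np.float64(145.5)), array([ 0.55151495, -0.06467583,  0.11398011]), array([-64.3,   0.6,  40. ]))
w12 ((np.float64(200.5), np.float64(430.0), np.float64(174.5)), array([ 0.56678071, -0.06341722,  0.08902839]), array([-56. ,   0.9,  11.9]))
tcp in bay [ 6.24471185  0.25209077 35.13564789] [ 0.62082825 -0.06054732  0.12755468] [-1.64385142 -2.43110871  2.01915098]
```

Lip tip top edge is at bay (-56, 1, 12), so about 6 mm too high for the slot. Lowering 3 mm (this gives about twice that at the lip).

```bash
python3 -m creep '[{"slide":[0,2,0],"roll":0,"grip":1},{"slide":[0,3.5,0],"roll":0,"grip":1},{"slide":[0,3.5,0],"roll":0,"grip":1},{"slide":[0,3.5,0],"roll":0,"grip":1}]'
python3 - <<'E'
from h import *
i=camera_info("wrist");o=robot.get_obs();im=snapshot("wrist"); cv2.imwrite("pics/w13.png",im[:,:,::-1])
print(lip(im,i),o['tool_pos'],o['wrist_force'])
E
```

```text
time: 18.1
tool_pos: [0.6212, -0.0605, 0.1248]
ee_rot: [-1.57, 0.0, 1.636]
wrist_force: [-3.7, -2.8, 3.5]
width: 0.0697
((np.float64(202.0), np.float64(428.5), np.float64(178.5)), array([ 0.56948687, -0.06318604,  0.0838103 ]), array([-54.7,   1. ,   6.2])) [ 0.62119821 -0.06045177  0.12477214] [-3.68440888 -2.81075901  3.48879087]
```

View pics/w13.png

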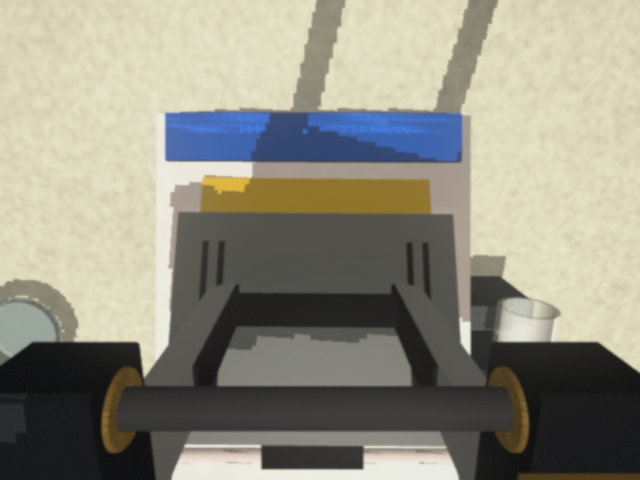

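Lip tip top is now at bay z 6.2, with room under the 11 mm roof. Sliding down the slope by 17 mm into the slot.

```bash
python3 -m creep '[{"slide":[0,0.8,3],"roll":0,"grip":1},{"slide":[0,1.6,6],"roll":0,"grip":1},{"slide":[0,2.4,9],"roll":0,"grip":1},{"slide":[0,3.2,12],"roll":0,"grip":1},{"slide":[0,4,15],"roll":0,"grip":1},{"slide":[0,4.5,16.5],"roll":0,"grip":1},{"slide":[0,4.5,16.5],"roll":0,"grip":1},{"slide":[0,4.5,16.5],"roll":0,"grip":1}]'
python3 - <<'E'
from h import *
i=camera_info("wrist");o=robot.get_obs();im=snapshot("wrist"); cv2.imwrite("pics/w14.png",im[:,:,::-1])
R,b=bayframe()
print(o['tool_pos'],o['wrist_force'],o['wrist_torque'],R.T@(o['tool_pos']-b)*1000)
im=snapshot("scene"); c=im[180:320,250:410,::-1]; cv2.imwrite("pics/scene14c.png",cv2.resize(c,None,fx=4,fy=4,interpolation=cv2.INTER_CUBIC))
E
```

```text
time: 18.82
tool_pos: [0.6048, -0.0612, 0.1204]
ee_rot: [-1.571, -0.0, 1.636]
wrist_force: [0.3, 1.2, -2.6]
width: 0.0696
[ 0.60477325 -0.06116597  0.12036892] [ 0.32537247  1.24351855 -2.5970248 ] [-0.00064005  0.04001504  0.00288285] [-11.1290992    0.67758648  32.35170241]
```

View pics/w14.png

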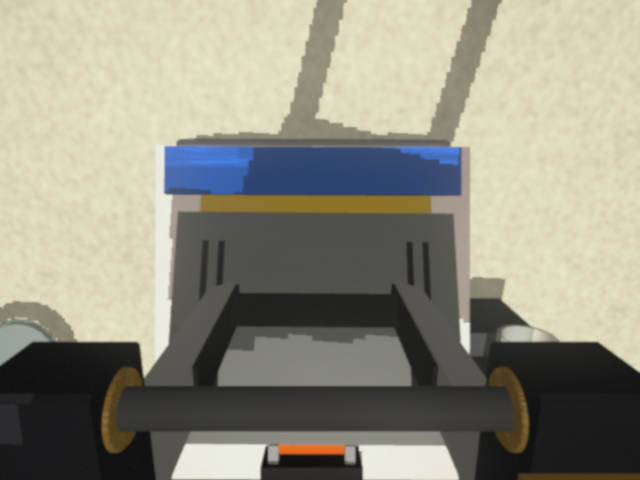

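View pics/scene14c.png

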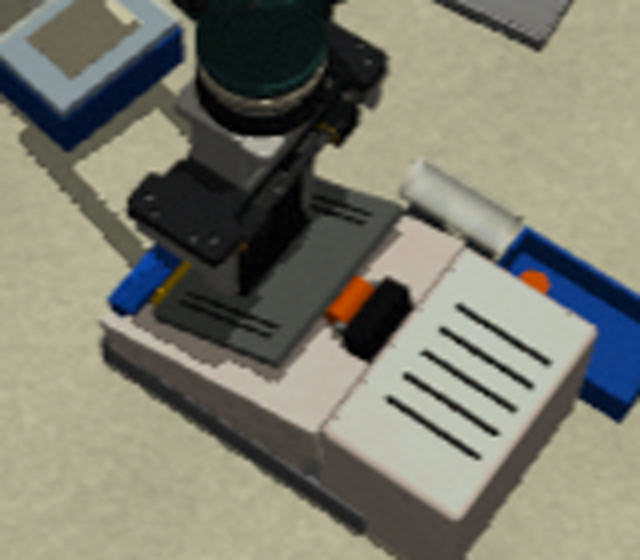

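Lip is hooked: the ledge edge (row 194) now covers its tip, expected at bay x about −72, and the roller is visible just above the top edge. Releasing and rising.

```bash
python3 -m creep '[{"slide":[0,0,0],"roll":0,"grip":0.1},{"slide":[0,0,0],"roll":0,"grip":0.1},{"slide":[0,0,0],"roll":0,"grip":0.1},{"slide":[0,0,0],"roll":0,"grip":0.1},{"slide":[0,0,0],"roll":0,"grip":0.1},{"slide":[0,-30,0],"roll":0,"grip":0.1},{"slide":[0,-65,0],"roll":0,"grip":0.5},{"slide":[0,-80,0],"roll":0,"grip":1},{"slide":[0,-80,0],"roll":0,"grip":1},{"slide":[0,-80,0],"roll":0,"grip":1}]'
python3 - <<'E'
from h import *
i=camera_info("wrist");o=robot.get_obs();im=snapshot("wrist"); cv2.imwrite("pics/w15.png",im[:,:,::-1])
import pickle; pickle.dump(i,open("w15.pkl","wb"))
print(o['tool_pos'],o['wrist_force'],o['width'])
im=snapshot("scene"); c=im[180:320,250:410,::-1]; cv2.imwrite("pics/scene15c.png",cv2.resize(c,None,fx=4,fy=4,interpolation=cv2.INTER_CUBIC))
E
```

```text
time: 19.75
tool_pos: [0.6054, -0.0614, 0.2015]
ee_rot: [-1.573, 0.001, 1.636]
wrist_force: [1.1, -0.7, -1.3]
width: 0.0615
[ 0.60543015 -0.06142956  0.20148419] [ 1.08274366 -0.66026313 -1.3222786 ] 0.06151833613034077
```

View pics/w15.png

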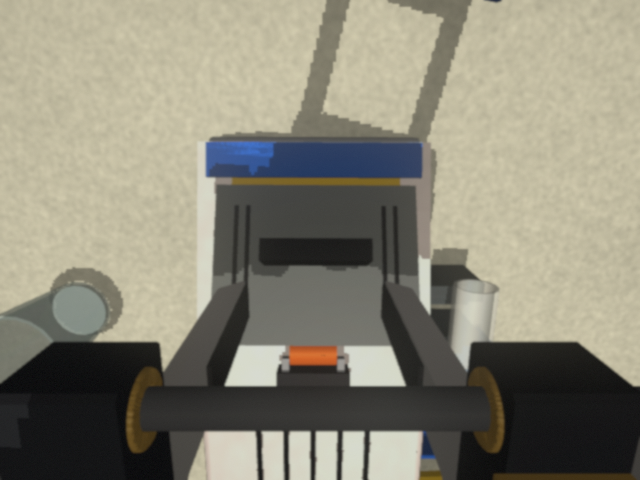

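View pics/scene15c.png

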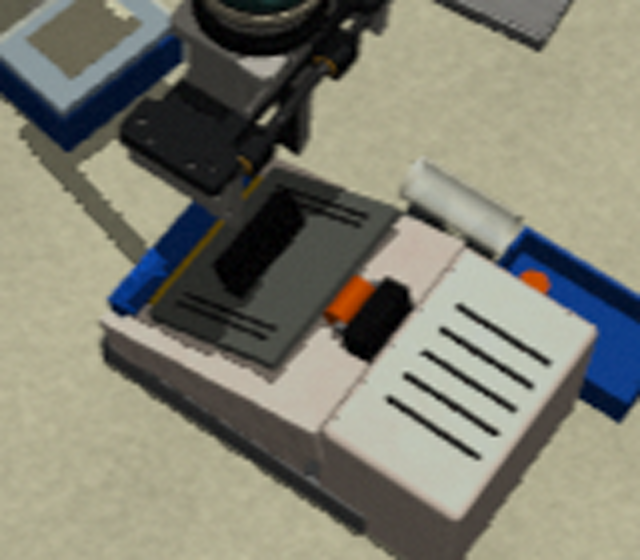

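The cover is hooked and ajar against the roller, centred (plate 215..417, ledge 206..422). Fingers shut next, then I come down near the middle of its top edge, short of the roller.

```bash
python3 -m creep '[{"slide":[0,0,-25],"roll":0,"grip":1},{"slide":[0,0,-51],"roll":0,"grip":1},{"slide":[0,0,-51],"roll":0,"grip":1},{"slide":[0,0,-51],"roll":0,"grip":1},{"slide":[0,0,-51],"roll":0,"grip":1},{"slide":[0,0,-51],"roll":0,"grip":1},{"slide":[0,30,-51],"roll":0,"grip":1},{"slide":[0,60,-51],"roll":0,"grip":1},{"slide":[0,70,-51],"roll":0,"grip":1},{"slide":[0,70,-51],"roll":0,"grip":1},{"slide":[0,70,-51],"roll":0,"grip":1}]'
python3 - <<'E'
from h import *
i=camera_info("wrist");o=robot.get_obs();im=snapshot("wrist"); cv2.imwrite("pics/w16.png",im[:,:,::-1])
print(o['tool_pos'],o['wrist_force'],o['width'])
im=snapshot("scene"); c=im[180:320,250:410,::-1]; cv2.imwrite("pics/scene16c.png",cv2.resize(c,None,fx=4,fy=4,interpolation=cv2.INTER_CUBIC))
E
```

```text
time: 20.77
tool_pos: [0.6552, -0.058, 0.1308]
ee_rot: [-1.57, -0.0, 1.636]
wrist_force: [0.4, -0.4, 0.8]
width: 0.0007
[ 0.65519864 -0.05803761  0.13077181] [ 0.37738031 -0.36227489  0.78918476] 0.0007091023646543632
```

View pics/w16.png

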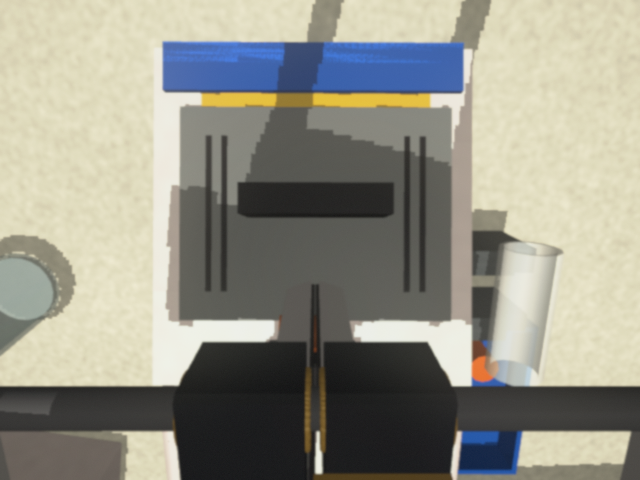

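View pics/scene16c.png

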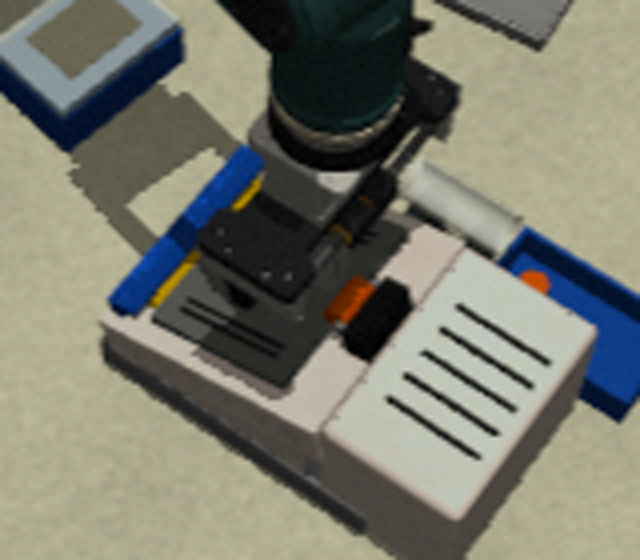

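Fingers are shut and over the plate's middle top edge, clear of the roller; the lip is in to about −75. Pressing down in small steps.

```bash
python3 -m creep '[{"slide":[0,3,0],"roll":0,"grip":1},{"slide":[0,6,0],"roll":0,"grip":1},{"slide":[0,8,0],"roll":0,"grip":1},{"slide":[0,10,0],"roll":0,"grip":1},{"slide":[0,10,0],"roll":0,"grip":1}]'; python3 -c "
from h import *
o=robot.get_obs();print(o['tool_pos'],o['wrist_force'])"
```

```text
time: 21.28
tool_pos: [0.6555, -0.0579, 0.1198]
ee_rot: [-1.57, -0.0, 1.636]
wrist_force: [0.9, 0.2, -0.9]
width: 0.0005
[ 0.65545971 -0.05794839  0.11983576] [ 0.8829857   0.21219123 -0.89716818]
```

```bash
python3 -m creep '[{"slide":[0,1.5,0],"roll":0,"grip":1},{"slide":[0,3,0],"roll":0,"grip":1},{"slide":[0,4,0],"roll":0,"grip":1},{"slide":[0,4,0],"roll":0,"grip":1}]'; python3 -c "
from h import *
o=robot.get_obs();print(o['tool_pos'],o['wrist_force'])"
```

```text
time: 21.62
tool_pos: [0.6556, -0.058, 0.1161]
ee_rot: [-1.57, -0.0, 1.636]
wrist_force: [0.5, 0.6, 1.4]
width: 0.0007
[ 0.65559681 -0.05797478  0.11605799] [0.47219375 0.55937024 1.35184995]
```

```bash
python3 -m creep '[{"slide":[0,1,0],"roll":0,"grip":1},{"slide":[0,2,0],"roll":0,"grip":1},{"slide":[0,3,0],"roll":0,"grip":1},{"slide":[0,3,0],"roll":0,"grip":1}]'; python3 -c "
from h import *
o=robot.get_obs();print(o['tool_pos'],o['wrist_force'])"
```

```text
time: 21.95
tool_pos: [0.6556, -0.058, 0.1132]
ee_rot: [-1.57, -0.0, 1.636]
wrist_force: [0.1, 0.4, 0.5]
width: 0.0008
[ 0.65561807 -0.05800243  0.11315386] [0.11350636 0.39480125 0.54341295]
```

```bash
python3 -m creep '[{"slide":[0,1,0],"roll":0,"grip":1},{"slide":[0,2,0],"roll":0,"grip":1},{"slide":[0,3,0],"roll":0,"grip":1},{"slide":[0,3,0],"roll":0,"grip":1}]'; python3 - <<'E'
from h import *
o=robot.get_obs();print(o['tool_pos'],o['wrist_force'])
im=snapshot("wrist"); cv2.imwrite("pics/w17.png",im[:,:,::-1])
im=snapshot("scene"); c=im[180:320,250:410,::-1]; cv2.imwrite("pics/scene17c.png",cv2.resize(c,None,fx=4,fy=4,interpolation=cv2.INTER_CUBIC))
E
```

```text
time: 22.28
tool_pos: [0.656, -0.0581, 0.1113]
ee_rot: [-1.572, 0.0, 1.636]
wrist_force: [-0.8, 0.3, 2.6]
width: 0.0003
[ 0.65600198 -0.0580624   0.11130236] [-0.81499778  0.34986042  2.61941879]
```

View pics/w17.png

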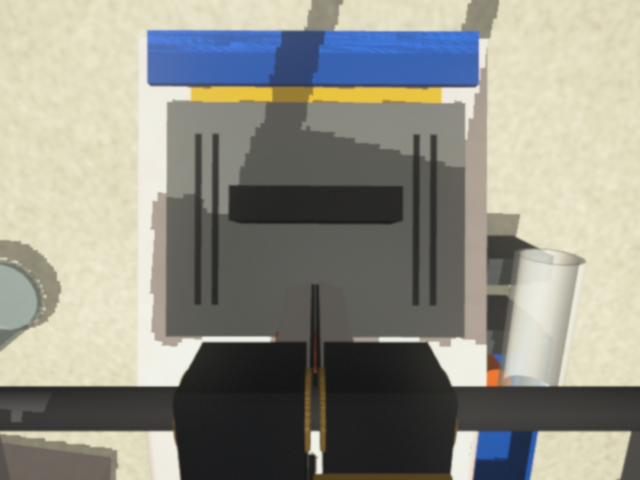

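View pics/scene17c.png

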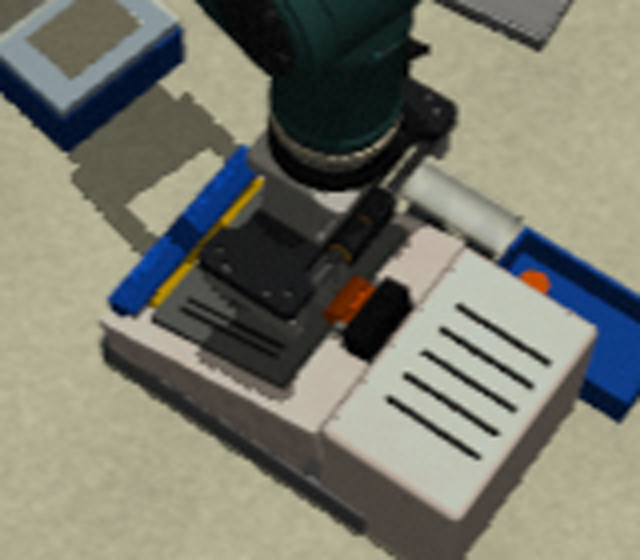

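Contact has begun (about 3 N). Checking whether the plate is flush or still ajar, from its known 140 mm edges in this view.

```bash
cat >> h.py <<'E'
def edge(i,ul,ur,v,w):
    O,d1=ray(i,ul,v);_,d2=ray(i,ur,v); n=i["cam_to_world"][:3,2]; d1=d1/(d1@n); d2=d2/(d2@n)
    P=O+w/np.linalg.norm(d1-d2)*(d1+d2)/2; R,o=bayframe(); return (R.T@(P-o)*1000).round(1)
E
python3 - <<'E'
from h import *
i=camera_info("wrist"); g=cv2.cvtColor(cv2.imread("pics/w17.png"),cv2.COLOR_BGR2GRAY).astype(int)
for v in (106,120,180,250,300,328,332): print(v,g[v,158:174],g[v,456:472])
for u in (200,250,430): print(u,g[92:106,u],g[328:344,u])
for v in (104,336): print(edge(i,165.5,464.5,v,.140))
print("ledge",edge(i,148,478.5,85,.150))
E
```

```text
106 [237 237 237 237 237 237 236 230 208 172 149 143 142 142 142 142] [138 138 138 139 138 137 139 142 162 200 227 234 235 235 235 234]
120 [238 238 237 237 237 237 236 230 207 171 148 143 142 142 141 142] [139 140 139 140 140 140 139 143 163 201 225 224 199 170 162 163]
180 [238 238 237 237 237 237 236 228 202 165 148 143 143 141 142 143] [ 95  97  96  95  98  96  98 100 116 145 160 165 165 165 166 166]
250 [164 163 163 162 163 163 159 145 122 105  98  97  96  97  96  96] [ 95  95  96  96  95  96  95 101 120 145 158 163 163 164 164 165]
300 [162 162 162 163 163 162 158 144 120 102  96  96  96  96  95  95] [ 97  96  96  97  97  97  98 103 122 146 160 164 164 165 165 164]
328 [164 165 163 164 164 163 157 138 113  99  95  94  93  94  93  93] [ 99 100 100  99  98  99 100 110 131 153 162 166 166 166 167 166]
332 [164 164 165 165 166 164 158 140 113  98  94  93  94  93  93  92] [ 99  99  98  99  99 100 101 110 130 151 162 164 166 166 165 165]
200 [193 193 193 193 193 193 193 190 180 155 139 138 138 140] [ 90  91  91  90  90  91  92 102 126 154 173 202 230 237 233 224]
250 [192 192 193 192 193 192 190 177 149 132 132 135 135 137] [ 88  88  88  88  87  88  89 109 167 224 238 238 229 188 114  49]
430 [193 194 193 193 192 194 194 193 194 191 182 158 141 137] [ 98  97  98  97  96  97  97  98 107 127 151 161 169 194 225 231]
[-55.2   0.9   9.7]
[53.4  1.   9.3]
ledge [-61.8   0.1  15.6]
```

Both edges read bay z of about 9.5 mm (flush is 8 with about 1 mm bias), so the plate appears flat. I'll press firmly to be sure it's seated, then retreat and check.

```bash
python3 -m creep '[{"slide":[0,1.5,0],"roll":0,"grip":1},{"slide":[0,3,0],"roll":0,"grip":1},{"slide":[0,3,0],"roll":0,"grip":1}]'; python3 -c "
from h import *
o=robot.get_obs();print(o['tool_pos'],o['wrist_force'])"
```

```text
time: 22.63
tool_pos: [0.6562, -0.058, 0.1109]
ee_rot: [-1.574, 0.001, 1.636]
wrist_force: [-3.8, 1.0, 10.8]
width: 0.0003
[ 0.6561859  -0.05802816  0.11089859] [-3.76995274  0.98756016 10.79233597]
```

Rigid at 11 N without further travel, so it is seated. Retreating and looking.

```bash
python3 -m creep '[{"slide":[0,-15,0],"roll":0,"grip":1},{"slide":[0,-50,0],"roll":0,"grip":1},{"slide":[0,-90,20],"roll":0,"grip":1},{"slide":[0,-130,55],"roll":0,"grip":1},{"slide":[0,-135,55],"roll":0,"grip":1},{"slide":[0,-135,55],"roll":0,"grip":1},{"slide":[0,-135,55],"roll":0,"grip":1},{"slide":[0,-135,55],"roll":0,"grip":1}]'; python3 - <<'E'
from h import *
o=robot.get_obs();print(o['tool_pos'],o['wrist_force'])
i=camera_info("wrist");im=snapshot("wrist"); cv2.imwrite("pics/w18.png",im[:,:,::-1])
import pickle; pickle.dump(i,open("w18.pkl","wb"))
im=snapshot("scene"); c=im[180:320,250:410,::-1]; cv2.imwrite("pics/scene18c.png",cv2.resize(c,None,fx=4,fy=4,interpolation=cv2.INTER_CUBIC))
E
```

```text
time: 23.3
tool_pos: [0.6007, -0.0614, 0.2399]
ee_rot: [-1.568, -0.001, 1.636]
wrist_force: [-0.1, 0.4, -0.6]
width: 0.0006
[ 0.60068112 -0.06144379  0.23988768] [-0.11673916  0.36317849 -0.57253419]
```

View pics/w18.png

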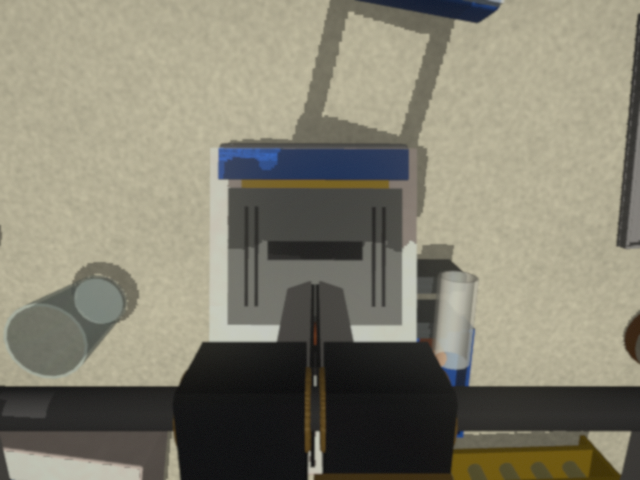

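View pics/scene18c.png

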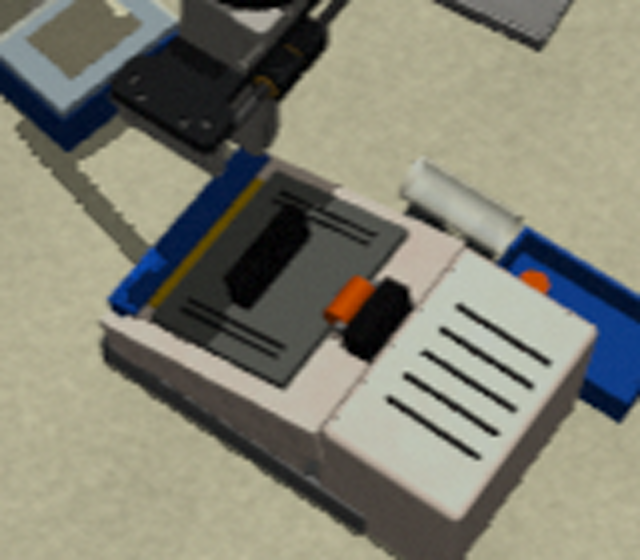

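The top edge now lies lower than in the earlier ajar view (front corner (285,385) against (278,365)) and flat beside the roller. Verifying numerically with the plate corners in the scene camera, plus plug and rod.

```bash
python3 - <<'E'
from h import *
import pickle
im=snapshot("scene"); cv2.imwrite("pics/scene19.png",im[:,:,::-1]); i=camera_info("scene"); R,o=bayframe()
f=lambda p:((proj(i,o+R@(np.array(p)/1000))-[250,180])*4+1.5).round(0)
for z in (8,22): print("pred crop top corners z",z,f((54,-70,z)),f((54,70,z)))
print("lip-side",f((-56,-70,8)))
w=pickle.load(open("w18.pkl","rb")); g=cv2.cvtColor(cv2.imread("pics/w18.png"),cv2.COLOR_BGR2GRAY).astype(int)
print(g[200,220:236],g[200,396:412]); print(g[315,220:236],g[315,396:412]); print(g[180:194,235],g[318:332,260])
r=cv2.minAreaRect(big(mask(im,3,15,150,80,(370,240,400,260)))); P=onz(i,r[0],.015); print("plug",r,P)
t=snapshot("top"); it=camera_info("top"); 
r=cv2.minAreaRect(big(mask(t,45,80,100,25,(175,255,210,300)))); print("handle",onz(it,r[0],.03)); cv2.imwrite("pics/top19.png",t[:,:,::-1])
print(robot.get_obs()["time"])
E
```

```text
pred crop top corners z 8 [281. 382.] [406. 226.]
pred crop top corners z 22 [277. 369.] [403. 213.]
lip-side [149. 314.]
[195 195 193 193 194 193 184 164 124  93  81  77  77  77  77  77] [ 75  75  74  76  76  85 104 117 123 124 125 125 126 124 126 126]
[200 199 199 199 199 197 187 161 134 119 115 116 116 117 116 116] [117 117 117 117 121 140 171 190 196 197 196 197 196 197 197 197]
[115 125 127 125 125 125 119 106  89  77  76  76  77  76] [117 116 116 115 116 121 141 172 191 197 198 197 197 197]
plug ((383.0, 250.0), (4.0, 6.0), 90.0) [0.73513214 0.08318146 0.015     ]
handle [0.44853197 0.29904025 0.03      ]
23.5
```

View pics/top19.png

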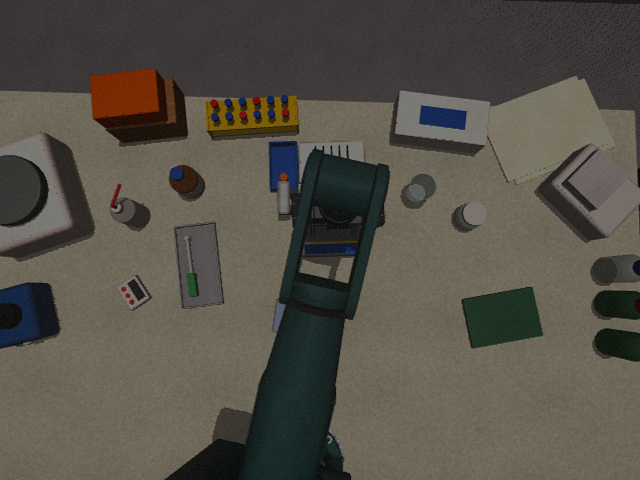

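Plate corners match the flush prediction within 1 px of the raw image. Checking that the plug lies properly in the tray.

```bash
python3 - <<'E'
from h import *
t=cv2.imread("pics/top19.png")[:,:,::-1].copy(); s=cv2.imread("pics/scene19.png")[:,:,::-1].copy(); it,is_=camera_info("top"),camera_info("scene")
a=big(mask(t,3,18,120,40,(270,165,300,195))); b=big(mask(s,3,18,120,60,(370,240,400,260)))
print(cv2.boundingRect(a),cv2.boundingRect(b)); ra=cv2.minAreaRect(a)[0]; rb=cv2.minAreaRect(b)[0]
print(two([ray(it,*ra),ray(is_,*rb)]))
A=cv2.resize(t[150:225,255:310,::-1],None,fx=6,fy=6,interpolation=cv2.INTER_CUBIC); B=cv2.resize(s[220:295,355:425,::-1],None,fx=6,fy=6,interpolation=cv2.INTER_CUBIC)
cv2.imwrite("pics/plug.png",np.hstack([A,B]))
E
```

```text
(280, 173, 8, 8) (380, 248, 7, 5)
(array([0.74002053, 0.07184839, 0.03675977]), [0.0001838504847363356, 0.00018385048473629144])
```

View pics/plug.png

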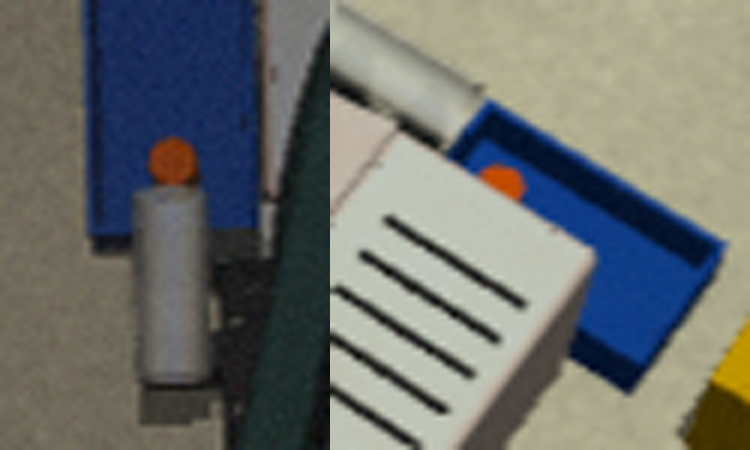

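The plug stands on end on the tray floor: its top is at z≈0.037, so its centre is at about 0.020, well inside the tray. Everything is in place and the arm is clear, so I'm handing in.

```bash
python3 -c "
from bench import robot,ticket
o=robot.get_obs();print(o['time'],o['tool_pos'],o['wrist_force'],o['qvel'].round(3))
print(ticket.close_job())"
```

```text
23.5 [ 0.60060268 -0.0614328   0.23952958] [-0.34403257 -1.11907755 -0.35975564] [-0.    -0.008 -0.011  0.     0.003 -0.002]
the job is handed in; nothing more can be done
None
```

The plug is out, the rod is back in its tray and the cover is shut. I handed the job in at 23.5 s of the 67 s allowed; the hand-in gives no verdict.

**What I did**
- **Plug:** I pushed it through the sleeve with the rod, and it dropped into the blue tray. It stands on end on the floor, with its top measured at z ≈ 0.037 m, so its centre is about 0.020 m.
- **Rod:** I laid it back in the steel tray, with the handle at about (0.449, 0.299) m.
- **Cover:** I held it by the rib ends and let the roller tilt it, then slid the lip under the ledge. I released it ajar, then pressed its top edge with the shut fingers.

**Last checks**
- **Fit:** The lip tip is at about bay x = −75 mm and the cover is about 1 mm off centre. Its corners match the flush position within about 1 px, and at 11 N it gave only 0.4 mm.
- **Bystanders:** They look unmoved in the last top view, but the arm hid most of the tip box. I checked this by eye only.

**Disagreements**
- **Snap not seen:** I expected the snap at 5 to 15 N, but no clear force peak showed between steps. The only evidence for the latch is the flush plate, which stayed down after I backed off.
- **Height reading:** The wrist camera put the plate's face at about 9.5 mm instead of 8. The ledge's top also read 0.6 mm high in that view, so I took most of the difference as camera bias.

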